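Tighten a shopping-trolley castor with a ratchet wrench

ROBOT

A 7-joint arm with a two-finger parallel gripper is mounted at the origin on the work surface. World frame = base frame: x ahead of the robot, y to its left, z up, the work surface at z = 0. Lengths are in m, angles in rad, forces in N, time in s.
With the tool pointing down it reaches from about 0.4 to 0.875 m from the base axis. Payload 6.5 kg.
Tool frame: the origin (TCP) lies between the finger pads; the fingertips stand 14 mm ahead of it and the grasp point (between the pads) lies 5 mm behind it; z points along the fingers, y is the direction in which the jaws open and shut (so a half turn about z gives the same grasp; the last joint's range is limited). The gripper opens to 85 mm and grips with 20 to 120 N. Pads are 22 mm wide; open, the fingers measure 114 mm over their backs; the gripper's body (76 mm by 85 mm) begins 54 mm behind the grasp point. The pads swing forward as they close: fully open they stand 13 mm farther back than shut.
Start: joints at [-0.066, 0.536, -0.004, 1.538, 0.003, 1.067, -0.071], TCP at [0.65, 0, 0.245] pointing down, gripper open.
Joint ranges: [-2.7, 2.7], [-0.37, 2.16], [-1.27, 1.26], [0.24, 2.4], [-1.31, 4.45], [0.19, 1.91], [-2.76, 2.76]. Speed limits (rad/s): [2.39, 2.39, 3.14, 3.14, 3.14, 3.14, 3.14].

INTERFACE

Orientations are given as a 3x3 rotation matrix whose columns are the frame's x, y, z axes.
In Python, from station import manip gives the robot as it stands.
- The arm moves only by the tool send_rows, never from a script. Its argument "targets" is a list of rows, each a list of 6 numbers: the shift along the world's x, y, z in mm, then the turn, a rotation vector about the world's x, y, z in degrees. In form: [[x, y, z, wx, wy, wz], ...]. A call has 1 to 12 rows; each row is the pose to reach, as a shift and turn from the pose commanded when the call began; what a row does not reach only later rows make up. A row lasts 1/8 s, in which the tool goes at most 62.5 mm and 10.7 degrees, less where a joint would pass 70% of its speed; a pose out of reach is approached as far as the arm can. A call with a gripper value outside its range is refused whole. "gripper" is the finger opening in mm, from 0 to 85.4, set as the call begins (left out, the last holds). The fingers move at their own pace and stop on an object; the grip force is fixed at half the most. Time passes only in rows, so rows that repeat a pose let the fingers close. It gives the time, the measured TCP pose, the force and the opening at its end, in the units of the state.
- manip.read_state(): the state, without advancing time (a new reading comes with each control period).
- manip.camera(name): name is "scene" or "side" or "wrist"; returns a dict with "frame" (384x512x3 uint8, blue, green, red), "fx", "fy", "cx", "cy" (pixels), "distortion" ([k1, k2, p1, p2, k3] as OpenCV has them; the pictures are not rectified), "extrinsics" (4x4, takes a point from world to camera coordinates). Camera axes: x right, y up, looking along -z (the intrinsics and any distortion apply to the point x, -y, -z); pixel columns grow to the right and rows downward; lengths in m; the calibration is good to about 2 mm. A picture is of the moment at which its call begins. There is no depth.
- manip.hand_in(): hands the job in, once; it reports no verdict.
The state is a dict: "t": time; "joint_pos": joint angles; "joint_velocities": joint speeds; "joint_efforts": joint torques, N m; "position": TCP position; "ee_rot": TCP orientation; "force": force on the tool from outside, world axes, zero at the start; "torque": the same for the moment, N m; "width": opening from 0.0 (shut) to 1.0 (fully open).
Only numpy, scipy, OpenCV 4.12 (cv2) and the standard library are available. Lean on these libraries where they do the work, as an engineer would, in place of code of your own. Each camera call takes 0.05 s, during which the arm holds its last target.

TASK

Take the ratchet wrench from its tray, fit its socket over the square nut on top of the trolley castor and tighten the nut clockwise by swinging the wrench back and forth, until it comes up hard against its stop and is firmly tight at about 1.5 N m, never straining it beyond 2.5 N m. Turn the nut with the wrench only, without the robot pressing on the castor or its jig. Then lay the wrench back in its tray as it lay, without dropping it, and leave the carton, the spare wheel and the jar where they are.

Things in the scene. Friction and masses are not known exactly. Their poses are not given: they have to be found in the camera images.
- wrench: Ratchet wrench, about 0.39 kg, 217 mm long. Origin on the socket's axis at its open lower mouth; z up, the handle runs level along -x. Round steel head 50 mm across from z = 24.5 to 48.5 mm, square socket below it. Neck 14 mm wide to x = -83 mm, then a black box-section handle to x = -191 mm, 22 mm wide (y), 20 mm high, its axis at z = 40 mm. Centre of mass at x = -64 mm.
- wrench_grip (a point): Good point to hold: on the handle's axis, 115 mm from the socket's axis; axes as the wrench's. Swung clockwise (from above) the wrench drives its socket; counter-clockwise it slips with a drag under 0.1 N m, in clicks of 0.39 rad (16 teeth). Each driving stroke first loses up to 0.39 rad plus the socket's play on the nut, 0.23 rad.
- socket_mouth (a point): Centre of the socket's lower mouth; turns with the socket inside the head. Square opening 26 mm wide, 24 mm deep, 36 mm square outside, sides along this point's x and y. A raised dark 22 mm square cap on top of the head turns with it and lies parallel.
- nut_seat (a point): Centre of the underside of the square nut on the castor's stud, z up, 96 mm above the table; turns with the nut. Nut 24 mm across flats, sides along this point's x and y, 16 mm high, the top 4 mm bevelled to 19 mm; the 11 mm thick stud stands 5 mm out of it. The socket is fully home when its mouth is at this height, on the 42 mm washer.
- nut (a joint): How far the nut is screwed on, rad, growing clockwise from above: at the start between 1.5 and 2.3, hard against its stop at 4.2. Friction 0.25 N m until then.
- stud (a joint): Elastic twist of the stud, rad, which shows the torque on the nut: 25 N m per rad, 0 unloaded. 0.06 is 1.5 N m; beyond 0.10 (2.5 N m) it is overstrained. At the stop about 0.15 to 0.2 rad more of the handle (the parts give a little) adds 1 N m, felt as force and moment at the hand.
- tray: Fixed grey tool tray, 270 x 100 mm, 16 mm high, floor 4 mm thick, origin under its middle; long side along x. The wrench lies along it with its socket on the floor towards +x and its handle in a saddle (top at 34 mm, cheeks up to 46 mm, gap 34 mm, from x = -93 to -67 mm).
- tray_place (a point): Where the wrench's origin lies when it is in the tray: on the tray's floor, 85 mm from its middle along +x; axes as the tray's, the wrench's axes parallel to them.
- carton: Bystander: small cardboard carton 90 x 70 x 55 mm, origin under its centre.
- spare_wheel: Bystander: spare rubber wheel lying flat, 75 mm across, 26 mm high, origin under its centre.
- jar: Bystander: glass jar with steel lid, 56 mm across, 75 mm high, origin under its centre.
- castor: The trolley castor upright in its fixed jig (150 x 120 mm plywood board, wheel 75 mm, clamp behind), origin on the table on the stud's axis; the clamp, up to 92 mm high, stands 78 mm along its +x.
Not all that is in view belongs to the job. There is more than one size of the castor; the job needs the smallest. Of the things shaped like the wrench, the bare steel one is meant.

How it is judged:
By the outcome, as a careful person would: the job done as asked, in the order asked, and still so for the second after the job is handed in, with the robot touching nothing.
It also fails if it takes over 72 s, if anything falls off the work surface, if the arm or the gripper's body presses on something with over 40 N, if the wrist force passes 120 N, or if a joint passes its speed limit or range.

## Working session

There is one attempt and no reset: what is moved stays moved. The work goes in short steps, Python scripts to look and compute and a tool call to move; the robot and the scene stay as the last step left them, time stands still between calls to the robot, and variables do not carry over. Pictures are saved under pics/ and viewed, and the job is handed in when it is done.

Besides the shell and the picture viewer there is one more tool, called after ">>>" as name([rows], argument=value, ...), one row to a line, values as JSON. send_rows: Moves the arm, as the interface text tells. Its arguments: {"type":"object","properties":{"targets":{"type":"array"},"gripper":{"type":"number"}},"required":["targets"]}

```bash
ls; mkdir -p pics; python3 - <<'E'
from station import manip
import cv2
s=manip.read_state(); print({k:(v if not hasattr(v,'round') else v) for k,v in s.items()})
for n in ["scene","side","wrist"]:
    c=manip.camera(n); cv2.imwrite(f"pics/{n}0.png",c["frame"]); print(n,c["fx"],c["fy"],c["cx"],c["cy"],c["distortion"]); print(c["extrinsics"])
E
```

```text
pics
{'t': 0.0, 'joint_pos': array([-0.06618386,  0.53714866, -0.00442386,  1.5388896 ,  0.0026375 ,
        1.06727356, -0.07120206]), 'joint_velocities': array([ 5.71689979e-06,  7.07091385e-05,  6.87201510e-04,  5.91009877e-04,
       -9.24953817e-04,  1.00222634e-04, -7.10589450e-04]), 'joint_efforts': array([-4.51575825e-04, -5.83398092e+01,  1.04865700e+00, -2.59097242e+01,
        1.23920938e-02,  9.44124302e-03, -7.87308863e-06]), 'position': array([ 6.49393412e-01, -4.66572430e-05,  2.44418132e-01]), 'ee_rot': array([[-5.93549267e-05,  9.99998543e-01, -1.70593490e-03],
       [ 9.99999984e-01,  5.90714366e-05, -1.66228618e-04],
       [-1.66127604e-04, -1.70594474e-03, -9.99998531e-01]]), 'force': array([-0.07769366, -0.20056186, -0.253729  ]), 'torque': array([0.08580872, 0.01462321, 0.01225504]), 'width': 1.0022758385313668}
scene 467.7445652965441 467.7445652965441 252.7046892215502 193.28039167552288 [-0.06178327  0.          0.          0.          0.        ]
[[ 0.15583646  0.98766596 -0.01519677 -0.15452288]
 [-0.8511383   0.14207039  0.50535097  0.3227764 ]
 [ 0.50127696 -0.06581755  0.86278007 -1.77126476]
 [ 0.          0.          0.          1.        ]]
side 364.9750347102302 364.9750347102302 249.7650495702461 187.9158718946863 [-0.09512586  0.          0.          0.          0.        ]
[[-0.89935652 -0.43721077  0.00214319  0.45865842]
 [ 0.28658931 -0.58580725  0.75808735 -0.12260909]
 [-0.33018846  0.68240502  0.6521495  -1.02996672]
 [ 0.          0.          0.          1.        ]]
wrist 309.0387945107052 309.0387945107052 253.1385912479574 191.5800070405748 [-0.07024878  0.          0.          0.          0.        ]
[[ 9.99998609e-01  9.47413325e-04 -1.37288692e-03 -6.48704353e-01]
 [-1.29071615e-03  9.60846889e-01 -2.77076865e-01  3.55862771e-02]
 [ 1.05662782e-03  2.77078252e-01  9.60846776e-01 -3.77485980e-01]
 [ 0.00000000e+00  0.00000000e+00  0.00000000e+00  1.00000000e+00]]
```

View pics/scene0.png

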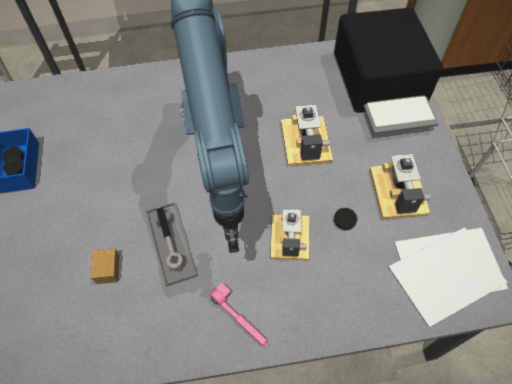

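View pics/side0.png

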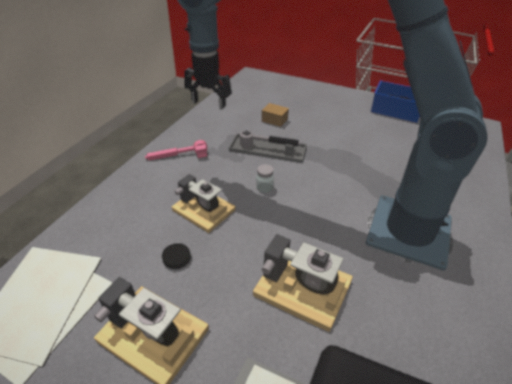

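View pics/wrist0.png

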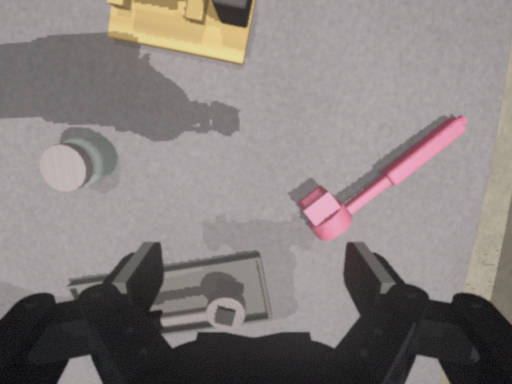

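```bash
cat > h.py <<'E'
from station import manip
import cv2, numpy as np
def cam(n):
    return manip.camera(n)
def ray(c,uv):
    K=np.array([[c['fx'],0,c['cx']],[0,c['fy'],c['cy']],[0,0,1]])
    p=cv2.undistortPoints(np.array([[uv]],float),K,np.array(c['distortion'],float))[0,0]
    E=np.array(c['extrinsics']);R=E[:3,:3];t=E[:3,3]
    d=R.T@np.array([p[0],-p[1],-1.]); return -R.T@t,d
def plane(c,uv,z):
    o,d=ray(c,uv); return o+d*(z-o[2])/d[2]
def proj(c,P):
    P=np.atleast_2d(np.array(P,float));E=np.array(c['extrinsics'])
    q=P@E[:3,:3].T+E[:3,3]; q=q*[1,-1,-1]
    K=np.array([[c['fx'],0,c['cx']],[0,c['fy'],c['cy']],[0,0,1]])
    return cv2.projectPoints(q,np.zeros(3),np.zeros(3),K,np.array(c['distortion'],float))[0][:,0]
def tri(obs):
    A=np.zeros((3,3));b=np.zeros(3)
    for c,uv in obs:
        o,d=ray(c,uv);d=d/np.linalg.norm(d);M=np.eye(3)-np.outer(d,d);A+=M;b+=M@o
    return np.linalg.solve(A,b)
def crop(f,x0,y0,x1,y1,k,name):
    cv2.imwrite('pics/'+name,cv2.resize(f[y0:y1,x0:x1],None,fx=k,fy=k,interpolation=cv2.INTER_CUBIC))
def T(x,y,z,yaw):
    c,s=np.cos(yaw),np.sin(yaw);M=np.eye(4);M[:3,:3]=[[c,-s,0],[s,c,0],[0,0,1]];M[:3,3]=[x,y,z];return M
def tf(M,P): return np.asarray(P,float)@M[:3,:3].T+M[:3,3]
E
python3 - <<'E'
from h import *
a=cv2.imread('pics/scene0.png');b=cv2.imread('pics/side0.png')
crop(a,140,200,320,290,4,'c1.png'); crop(b,165,120,315,240,5,'c2.png')
E
```

```text
(no output)
```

View pics/c1.png

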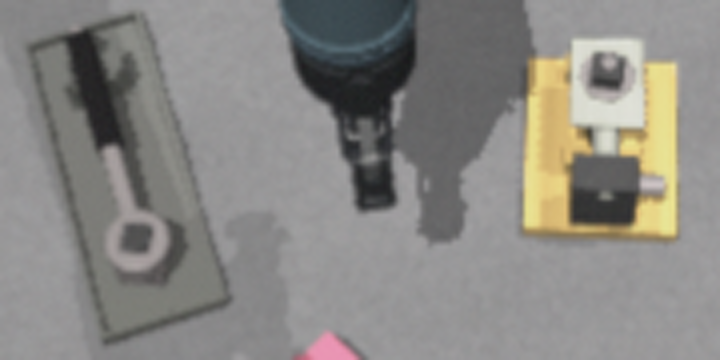

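View pics/c2.png

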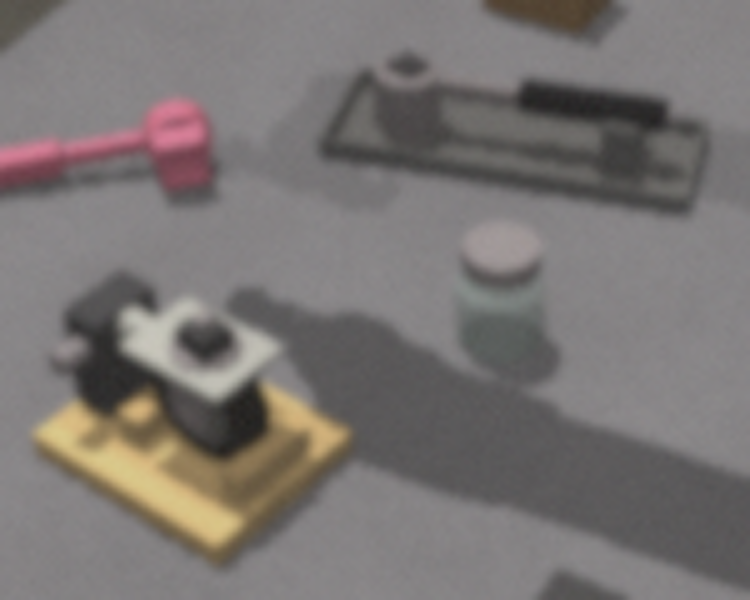

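```bash
python3 - <<'E'
from h import *
s=cam('scene');d=cam('side')
S=lambda x,y:(140+x/4-.375,200+y/4-.375); D=lambda x,y:(165+x/5-.4,120+y/5-.4)
n=tri([(s,S(608,68)),(d,D(207,333))]);print('nut top',n.round(4))
w=tri([(s,S(137,238)),(d,D(407,68))]);print('head top',w.round(4))
print('head@.0525',plane(s,S(137,238),.0525).round(4),plane(d,D(407,68),.0525).round(4))
t=[plane(s,S(*p),.016)[:2] for p in [(28,47),(140,14),(230,300),(105,342)]]
t=np.array(t);print(t.round(4),t.mean(0),[np.linalg.norm(t[i]-t[i-1]).round(3) for i in range(4)])
u=(t[2]+t[3]-t[0]-t[1]);yaw=np.arctan2(u[1],u[0]);print('tray yaw',np.degrees(yaw))
b=np.array([plane(s,S(*p),.012)[:2] for p in [(528,57),(678,62),(678,239),(524,233)]]);print('board',b.round(3),[np.linalg.norm(b[i]-b[i-1]).round(3) for i in range(4)])
u=b[2]+b[3]-b[0]-b[1];print('castor yaw',np.degrees(np.arctan2(u[1],u[0])))
E
```

```text
nut top [0.5549 0.1891 0.1039]
head top [ 0.6133 -0.1805  0.0522]
head@.0525 [ 0.6136 -0.1803  0.0525] [ 0.613  -0.1803  0.0525]
[[ 0.4149 -0.2618]
 [ 0.399  -0.1681]
 [ 0.6597 -0.1186]
 [ 0.678  -0.2153]] [ 0.53789983 -0.19091953] [np.float64(0.267), np.float64(0.095), np.float64(0.265), np.float64(0.098)]
tray yaw 10.385432017914619
board [[0.489 0.142]
 [0.514 0.262]
 [0.665 0.228]
 [0.64  0.112]] [np.float64(0.154), np.float64(0.122), np.float64(0.155), np.float64(0.119)]
castor yaw -11.824470300182949
```

The steel wrench lies in the tray, head at about scene (174,260). The pink one at (240,315) is the decoy. The castors are at (307,135), (405,185) and (290,232). The last is the smallest, and its board measures 153x120 mm as described. I'll look at its nut closely with the wrist camera.

>>> send_rows([
  [-35, 45, -10, 0, 0, 0],
  [-70, 90, -25, 0, 0, 0],
  [-95, 130, -35, 0, 0, 0],
  [-95, 130, -35, 0, 0, 0],
  [-95, 130, -35, 0, 0, 0],
])

```text
t: 0.88
position: [0.5555, 0.1293, 0.2105]
ee_rot: [[0.0, 1.0, 0.001], [1.0, -0.0, -0.001], [-0.001, 0.001, -1.0]]
force: [0.5, -1.3, 0.3]
width: 0.999
```

```bash
python3 - <<'E'
from h import *
import pickle
c=cam('wrist');pickle.dump(c,open('w1.pkl','wb'));cv2.imwrite('pics/w1.png',c['frame']);print(manip.read_state()['position'])
p=proj(c,[.555,.189,.115])[0];print(p)
x,y=map(int,p);crop(c['frame'],max(x-60,0),max(y-50,0),x+60,y+50,6,'w1c.png');print(max(x-60,0),max(y-50,0))
s=pickle and cv2.imread('pics/scene0.png');crop(s,270,80,440,230,4,'c3.png')
E
```

```text
[0.55589583 0.12864625 0.21057772]
[252.93003983 119.4888635 ]
192 69
```

View pics/w1.png

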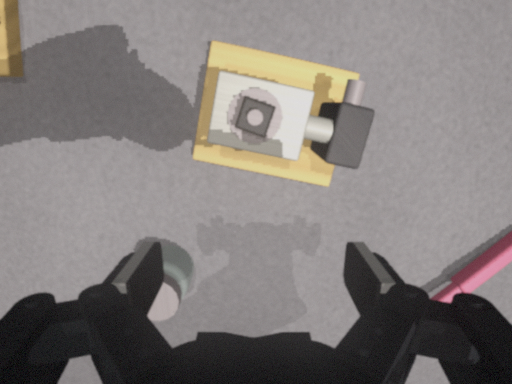

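View pics/w1c.png

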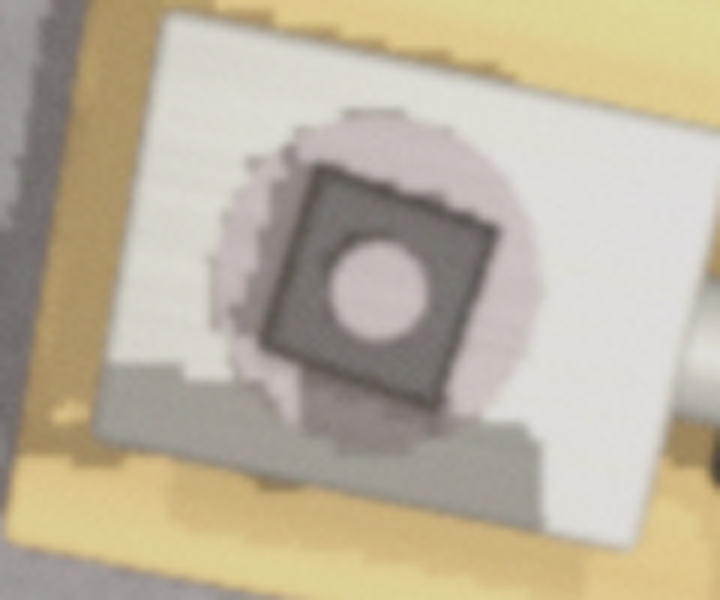

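View pics/c3.png

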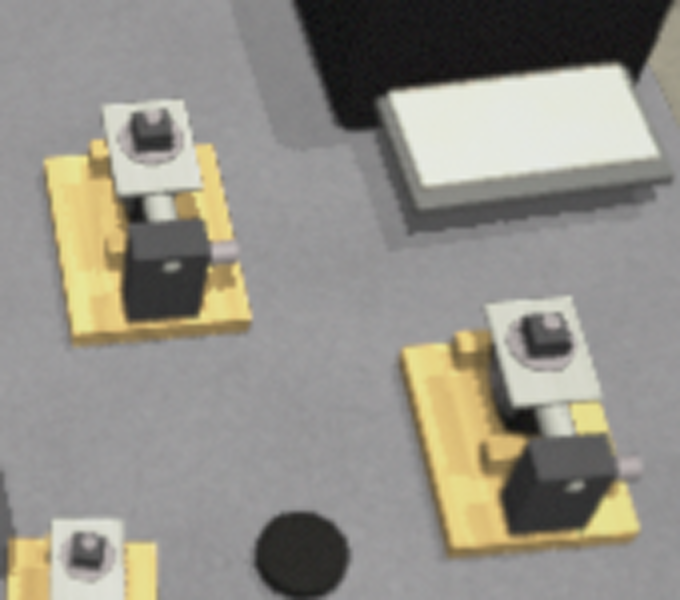

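The wrist picture shows the nut at (255,117), with its corners sharp in the crop. The stud top is at crop (380,290). In the scene crop the other two castors are clearly bigger.

```bash
python3 - <<'E'
from h import *
import pickle
c=pickle.load(open('w1.pkl','rb'))
f=lambda p:(192+(p[0]+.5)/6-.5,69+(p[1]+.5)/6-.5)
print('stud top',plane(c,f((380,290)),.117).round(4))
print('washer',plane(c,f((378,280)),.096).round(4), 'width',np.linalg.norm(plane(c,f((212,280)),.096)-plane(c,f((543,280)),.096)))
q=np.array([plane(c,f(p),.108)[:2] for p in [(318,163),(497,232),(437,408),(268,345)]]);print(q.round(4),q.mean(0))
for i in range(4):
    v=q[(i+1)%4]-q[i];print(np.linalg.norm(v).round(4),np.degrees(np.arctan2(v[1],v[0])).round(1)%90)
s=cam('scene')
S=lambda x,y:(270+x/4-.375,80+y/4-.375)
for n,p in dict(nutA=(152,128),nutB=(547,333)).items():
    for z in (.13,.16): print(n,z,plane(s,S(*p),z).round(3))
for n,p in dict(A=[(45,160),(77,340),(250,320)],B=[(402,350),(452,550),(637,530)]).items():
    q=[plane(s,S(*u),.015) for u in p];print(n,np.round(q,3)[:,:2].tolist(),np.linalg.norm(q[0]-q[1]),np.linalg.norm(q[2]-q[1]))
d=cam('side');print('jar',plane(d,(265,170),.075).round(3))
E
```

```text
stud top [0.5564 0.1909 0.117 ]
washer [0.5563 0.1912 0.096 ] width 0.04210240385580616
[[0.549  0.2053]
 [0.5705 0.1973]
 [0.5635 0.1763]
 [0.5428 0.1839]] [0.55645007 0.19071346]
0.0229 69.6
0.0222 71.6
0.022 69.69999999999999
0.0223 73.8
nutA 0.13 [0.183 0.319 0.13 ]
nutA 0.16 [0.207 0.311 0.16 ]
nutB 0.13 [0.44  0.584 0.13 ]
nutB 0.16 [0.458 0.569 0.16 ]
A [[0.11, 0.244], [0.311, 0.234], [0.315, 0.387]] 0.20067972996349695 0.152734720379214
B [[0.367, 0.509], [0.562, 0.495], [0.569, 0.65]] 0.19504844508594965 0.15571598378572485
jar [0.451 0.015 0.075]
```

>>> send_rows([
  [-6, -40, 0, 0, 0, -9.8],
  [-13, -80, 0, 0, 0, -19.8],
  [-20, -120, -5, 0, 0, -29.8],
  [-27, -160, -15, 0, 0, -39.8],
  [-34, -205, -20, 0, 0, -49.8],
  [-42, -250, -30, 0, 0, -59.8],
  [-49, -290, -40, 0, 0, -69.8],
  [-54, -331, -40, 0, 0, -79.6],
  [-54, -331, -40, 0, 0, -79.6],
  [-54, -331, -40, 0, 0, -79.6],
])

```text
t: 2.28
position: [0.5012, -0.201, 0.1703]
ee_rot: [[0.983, 0.181, 0.0], [0.181, -0.983, 0.0], [0.0, -0.0, -1.0]]
force: [0.6, -0.0, -0.1]
width: 0.998
```

```bash
python3 - <<'E'
from h import *
import pickle
c=cam('wrist');pickle.dump(c,open('w2.pkl','wb'));cv2.imwrite('pics/w2.png',cv2.resize(c['frame'],(768,576),interpolation=cv2.INTER_CUBIC));s=manip.read_state();print(s['position'],s['joint_pos'].round(2),s['force'],s['torque'])
p=proj(c,[.614,-.180,.0525])[0];print(p)
x,y=map(int,p);crop(c['frame'],max(x-60,0),max(y-50,0),x+60,y+50,6,'w2c.png');print(max(x-60,0),max(y-50,0))
E
```

```text
[ 0.50137712 -0.20022875  0.1702902 ] [ 0.04  0.46  0.34  1.91 -0.21  0.8  -0.9 ] [0.4679291  0.43906449 0.42953175] [ 0.05461181  0.05774092 -0.00449181]
[253.97860904  40.68643435]
193 0
```

View pics/w2.png

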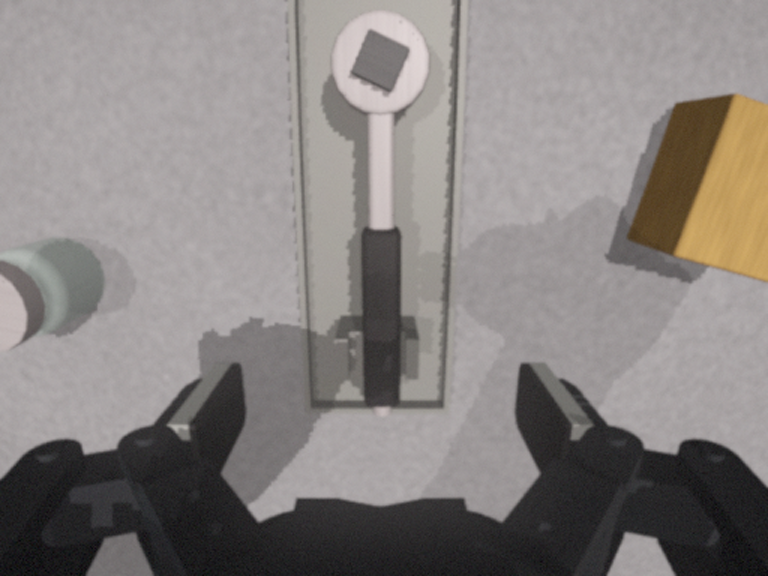

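View pics/w2c.png

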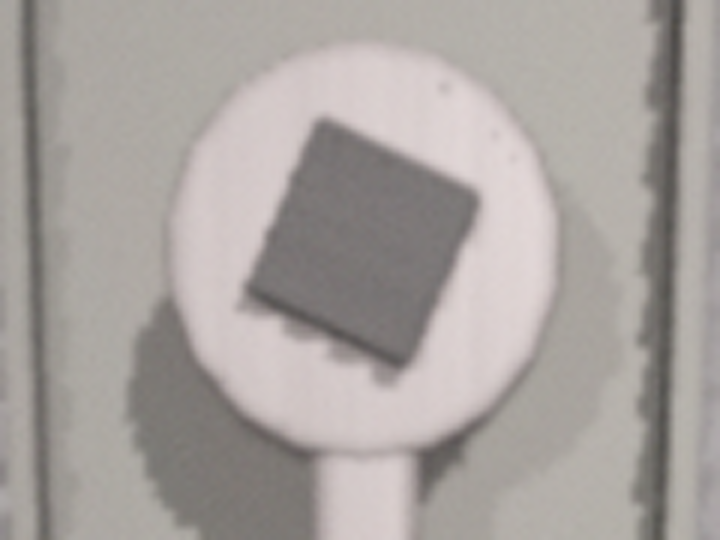

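```bash
python3 - <<'E'
from h import *
import pickle
c=pickle.load(open('w2.pkl','rb'))
f=lambda p:(193+(p[0]+.5)/6-.5,0+(p[1]+.5)/6-.5)
g=lambda p:((p[0]+.5)/1.5-.5,(p[1]+.5)/1.5-.5)
h=plane(c,f((363,247)),.0525);print('head',h.round(4),'dia',np.linalg.norm(plane(c,f((168,247)),.0525)-plane(c,f((558,247)),.0525)))
for z in (.0525,.0545):
  q=np.array([plane(c,f(p),z)[:2] for p in [(322,117),(480,195),(405,368),(247,287)]]);print(q.mean(0).round(4))
  for i in range(4):
    v=q[(i+1)%4]-q[i];print(np.linalg.norm(v).round(4),np.degrees(np.arctan2(v[1],v[0])).round(1)%90)
for y,a,b in ((235,362.5,400),(395,365,398.5)):
  A=plane(c,g((a,y)),.054);B=plane(c,g((b,y)),.054);m=(A+B)/2;print('handle',m.round(4),np.linalg.norm(A-B),'yaw to head',np.degrees(np.arctan2(*(h-m)[[1,0]])), 'dist',np.linalg.norm((h-m)[:2]))
e=[plane(c,g((a,405)),.016) for a in (310,446)];print('tray end',np.round(e,4),np.linalg.norm(e[0]-e[1]))
l=[plane(c,g(p),.016) for p in ((289,10),(308,400),(465,10),(447,400))]
for a,b in((1,0),(3,2)): print(np.degrees(np.arctan2(*(l[b]-l[a])[[1,0]])))
m=(e[0]+e[1])/2
for yw in (10,11): 
  u=np.array([np.cos(np.radians(yw)),np.sin(np.radians(yw))]);print('place', (m[:2]+.220*u).round(4))
E
```

```text
head [ 0.6138 -0.1794  0.0525] dia 0.04778524295945085
[ 0.6144 -0.1793]
0.0212 75.7
0.0221 76.30000000000001
0.0217 74.4
0.0216 74.9
[ 0.614  -0.1794]
0.021 75.7
0.0219 76.30000000000001
0.0215 74.4
0.0214 74.9
handle [ 0.5295 -0.1957  0.054 ] 0.019873451801758493 yaw to head 10.967889920988236 dist 0.08585815828272164
handle [ 0.4364 -0.2133  0.054 ] 0.019708014281604246 yaw to head 10.830879725814714 dist 0.18062004564641929
tray end [[ 0.3989 -0.1703  0.016 ]
 [ 0.416  -0.2621  0.016 ]] 0.09333843914271248
10.744657512758314
10.201412660789776
place [ 0.6241 -0.178 ]
place [ 0.6234 -0.1742]
```

```bash
python3 - <<'E'
from h import *
import pickle
c=pickle.load(open('w2.pkl','rb'))
im=cv2.resize(c['frame'],(768,576),interpolation=cv2.INTER_CUBIC)
def dr(P,col):
    p=(proj(c,P)+.5)*1.5-.5; cv2.polylines(im,[np.round(p).astype(int)],True,col,1)
def rect(x0,x1,y0,y1,z): return np.array([[x0,y0,z],[x1,y0,z],[x1,y1,z],[x0,y1,z]])
Y=np.radians(10.6)
u=np.array([np.cos(Y),np.sin(Y)])
W=T(.614,-.1794,.004,np.radians(10.9))
P0=np.array([.614,-.1794])
M=T(*(P0-.085*u),0,Y)
dr(tf(M,rect(-.135,.135,-.05,.05,.016)),(0,0,255))
dr(tf(M,rect(-.135,.135,-.05,.05,.0)),(0,128,255))
for s in(-1,1): dr(tf(M,rect(-.093,-.067,s*.017,s*.022,.046)),(255,0,0))
dr(tf(W,rect(-.191,-.083,-.011,.011,.05)),(0,255,0))
a=np.linspace(0,6.28,40);dr(tf(W,np.c_[.025*np.cos(a),.025*np.sin(a),0*a+.0485]),(0,255,0))
cv2.imwrite('pics/o1.png',im)
E
```

```text
(no output)
```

View pics/o1.png

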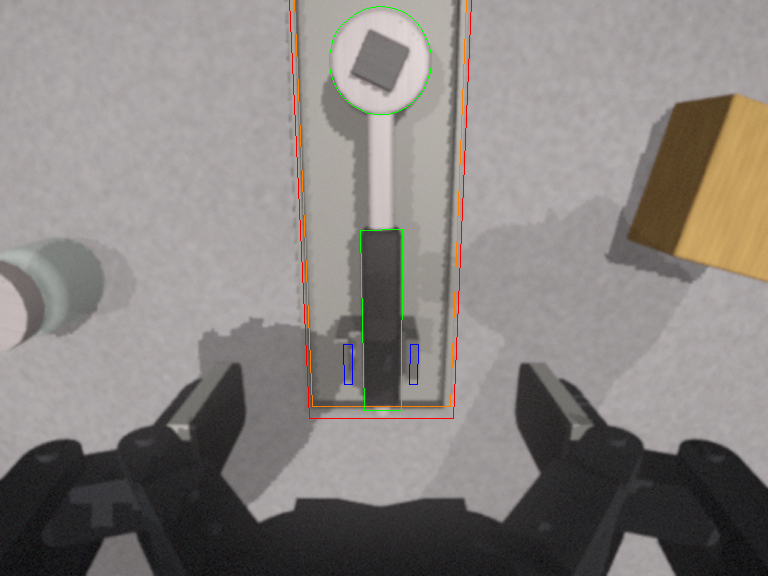

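>>> send_rows([
  [0, 0, -40, 0, 0, 0.5],
  [0, 0, -80, 0, 0, 0.5],
  [0, 0, -110, 0, 0, 0.5],
  [0, 0, -125, 0, 0, 0.5],
  [0, 0, -131, 0, 0, 0.5],
  [0, 0, -131, 0, 0, 0.5],
])

```text
t: 3.08
position: [0.5015, -0.2009, 0.0398]
ee_rot: [[0.982, 0.19, 0.001], [0.19, -0.982, -0.0], [0.001, 0.0, -1.0]]
force: [0.0, 0.0, 0.1]
width: 1.0
```

>>> send_rows([
  [0, 0, 0, 0, 0, 0],
  [0, 0, 0, 0, 0, 0],
  [0, 0, 0, 0, 0, 0],
  [0, 0, 0, 0, 0, 0],
  [0, 0, 0, 0, 0, 0],
  [0, 0, 0, 0, 0, 0],
], gripper=0)

```text
t: 3.82
position: [0.5012, -0.2012, 0.0397]
ee_rot: [[0.982, 0.188, 0.001], [0.188, -0.982, -0.0], [0.001, 0.0, -1.0]]
force: [-1.5, 0.4, 5.6]
width: 0.247
```

```bash
python3 - <<'E'
from h import *
import pickle
c=cam('wrist');pickle.dump(c,open('w3.pkl','wb'));cv2.imwrite('pics/w3.png',cv2.resize(c['frame'],(768,576),interpolation=cv2.INTER_CUBIC));s=manip.read_state();print(s['t'],s['position'],s['joint_pos'].round(2),s['force'],s['torque'],s['width']*85.4);np.save('graspR.npy',s['ee_rot']);np.save('graspp.npy',s['position'])
E
```

```text
3.875 [ 0.50126574 -0.20114068  0.03974136] [ 0.11  0.68  0.25  1.95 -0.3   0.54 -0.82] [-1.37340879  0.61635687  4.43552609] [ 0.14978511  0.24424163 -0.24690336] 21.092317978195805
```

View pics/w3.png

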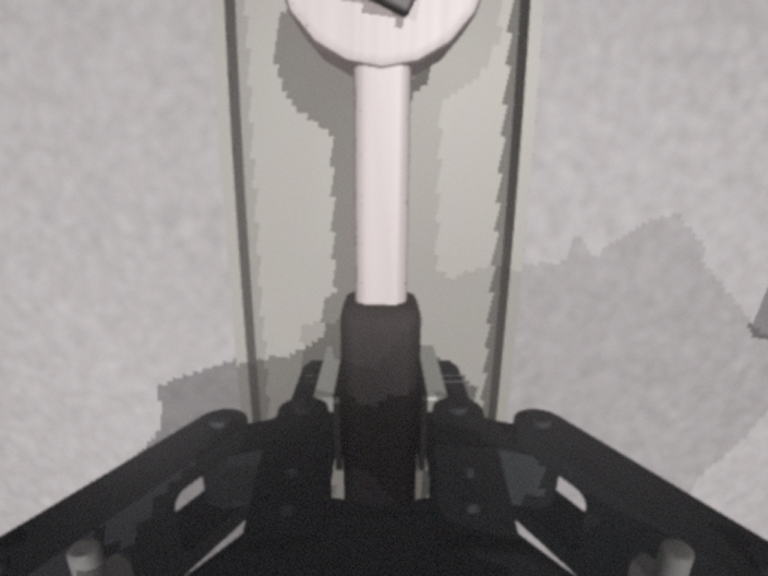

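>>> send_rows([
  [0, 0, 20, 0, 0, 0],
  [0, 0, 60, 0, 0, 0],
  [0, 0, 100, 0, 0, 0],
  [4, 15, 130, 0, 0, 5],
  [12, 45, 136, 0, 0, 15],
  [20, 80, 136, 0, 0, 25],
  [28, 115, 136, 0, 0, 35],
  [36, 150, 136, 0, 0, 45],
  [44, 185, 136, 0, 0, 55],
  [52, 215, 136, 0, 0, 65],
  [60, 245, 136, 0, 0, 75],
  [69, 277, 136, 0, 0, 85],
])

```text
t: 5.38
position: [0.5692, 0.0764, 0.1743]
ee_rot: [[-0.108, 0.994, -0.002], [0.994, 0.108, -0.001], [-0.001, -0.002, -1.0]]
force: [-0.3, -0.1, -3.3]
width: 0.248
```

>>> send_rows([
  [0, 1, 0, 0, 0, 0.9],
  [0, 1, 0, 0, 0, 0.9],
  [0, 1, 0, 0, 0, 0.9],
])

```text
t: 5.75
position: [0.5695, 0.0754, 0.1749]
ee_rot: [[-0.116, 0.993, -0.001], [0.993, 0.116, -0.001], [-0.001, -0.001, -1.0]]
force: [-0.2, -0.2, -4.1]
width: 0.248
```

```bash
cat > snap.py <<'E'
from h import *
import pickle,sys
k=sys.argv[1]
for n in ('wrist','scene','side'):
    c=cam(n);pickle.dump(c,open(f'{n}_{k}.pkl','wb'))
    p=proj(c,[.5564,.1909,.13])[0];x,y=[int(v) for v in p];x0=max(x-50,0);y0=max(y-45,0);crop(c['frame'],x0,y0,x0+100,y0+90,6,f'{n}_{k}.png');print(n,x0,y0)
    if n=='wrist':cv2.imwrite(f'pics/wf_{k}.png',c['frame'])
s=manip.read_state();print(s['t'],s['position'],'yaw',np.degrees(np.arctan2(s['ee_rot'][1,0],s['ee_rot'][0,0])),s['joint_pos'].round(2),s['force'],s['torque'],s['width']*85.4)
E
python3 snap.py a
```

```text
wrist 204 0
scene 242 167
side 154 134
5.9 [0.56986797 0.07613006 0.17525464] yaw 96.71817070906592 [-0.16  0.5  -0.06  1.8   0.04  0.85 -0.13] [-0.33920887  0.35167064 -4.71661525] [-0.18448624 -0.01806745  0.02354123] 21.238632222531287
```

View pics/wf_a.png

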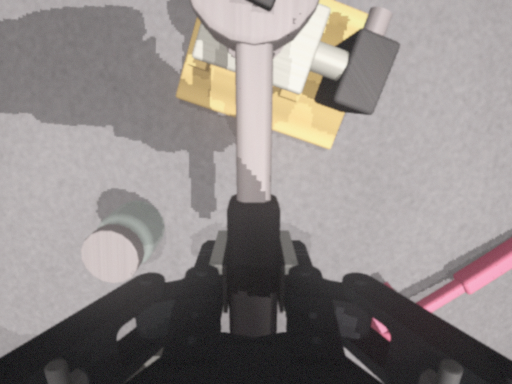

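View pics/scene_a.png

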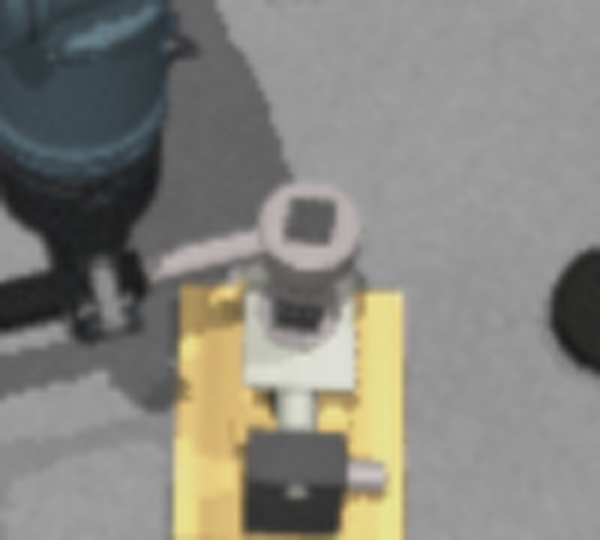

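View pics/side_a.png

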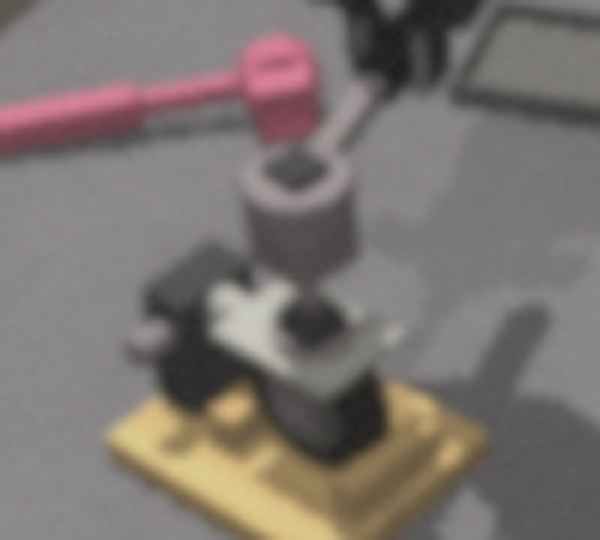

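```bash
python3 - <<'E'
from h import *
import pickle
s=pickle.load(open('scene_a.pkl','rb'));d=pickle.load(open('side_a.pkl','rb'))
f=lambda p,o:(o[0]+(p[0]+.5)/6-.5,o[1]+(p[1]+.5)/6-.5)
a=f((309.5,224),(242,167));b=f((299,178),(154,134))
print(tri([(s,a),(d,b)]).round(4),plane(s,a,.1888).round(4),plane(d,b,.1888).round(4))
# predicted from hand
th=np.radians(96.75);h=np.array([.5699,.0764])+.1149*np.array([np.cos(th),np.sin(th)]);print('pred',h)
W=T(*h,.140,th)
an=np.linspace(0,2*np.pi,60)
for n,c,o in(('scene',s,(242,167)),('side',d,(154,134))):
    im=cv2.imread(f'pics/{n}_a.png')
    for P,col in((tf(W,np.c_[.025*np.cos(an),.025*np.sin(an),0*an+.0485]),(0,255,0)),(tf(W@T(0,0,0,np.radians(64.4)),.011*np.array([[1,1,4.6],[1,-1,4.6],[-1,-1,4.6],[-1,1,4.6]])),(0,0,255)),(tf(T(.5564,.1909,.096,np.radians(71.2)),np.array([[12,12,12],[12,-12,12],[-12,-12,12],[-12,12,12.]])/1000),(255,0,255)),(tf(W@T(0,0,0,np.radians(64.4)),.018*np.array([[1,1,0],[1,-1,0],[-1,-1,0],[-1,1,0]])),(255,128,0))):
        p=(proj(c,P)-o+.5)*6-.5;cv2.polylines(im,[np.round(p).astype(int)],True,col,1)
    cv2.imwrite(f'pics/o_{n}_a.png',im)
E
```

```text
[0.5555 0.1892 0.1838] [0.5587 0.1887 0.1888] [0.5513 0.1942 0.1888]
pred [0.55639495 0.19050357]
```

View pics/o_scene_a.png

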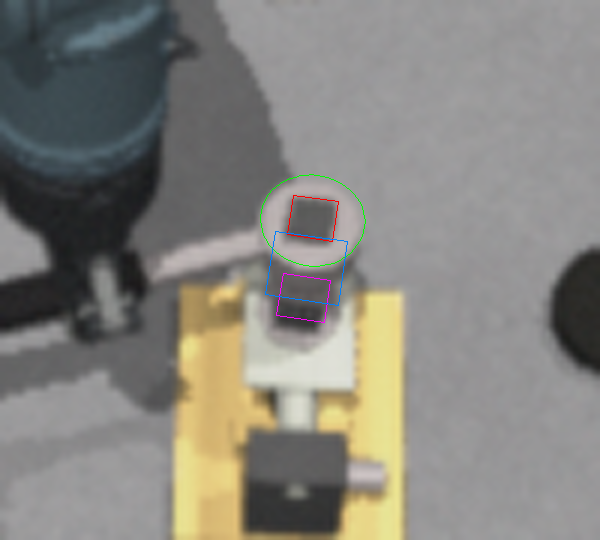

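View pics/o_side_a.png

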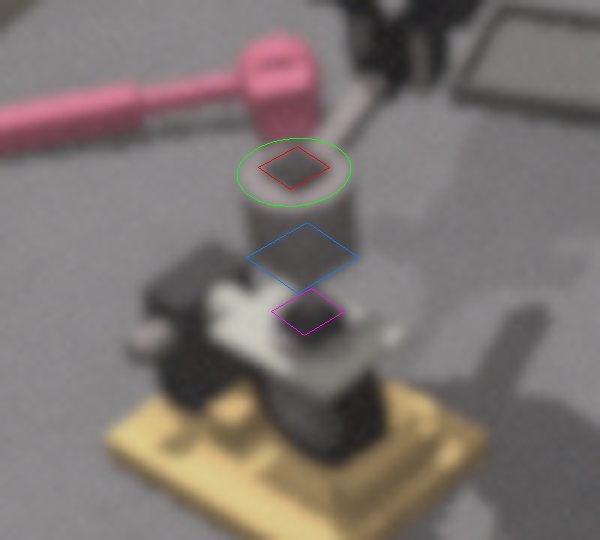

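>>> send_rows([
  [0, 0, -10, 0, 0, 0],
  [0, 0, -20, 0, 0, 0],
  [0, 0, -25, 0, 0, 0],
  [0, 0, -28, 0, 0, 0],
  [0, 0, -31, 0, 0, 0],
  [0, 0, -31, 0, 0, 0],
])

```text
t: 6.65
position: [0.5701, 0.077, 0.1443]
ee_rot: [[-0.118, 0.993, 0.0], [0.993, 0.118, -0.0], [-0.0, 0.0, -1.0]]
force: [-1.2, -0.3, -4.9]
width: 0.246
```

```bash
python3 snap.py b
```

```text
wrist 203 0
scene 242 167
side 154 134
6.8 [0.57007006 0.07701422 0.14446683] yaw 96.8037440624084 [-0.16  0.54 -0.06  1.82  0.05  0.79 -0.13] [-0.28495038  0.5676262  -3.57430725] [-0.30677372 -0.06793346 -0.00671322] 21.104219654436232
```

View pics/side_b.png

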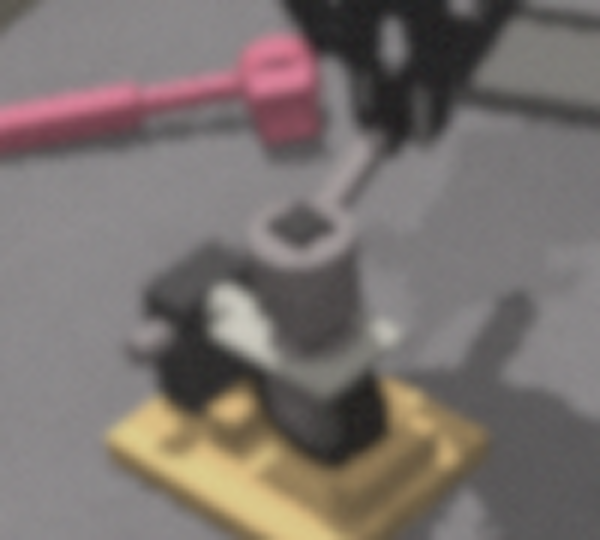

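>>> send_rows([
  [0, 0, -3, 0, 0, 0],
  [0, 0, -6, 0, 0, 0],
  [0, 0, -6, 0, 0, 0],
])

```text
t: 7.18
position: [0.5698, 0.0766, 0.1378]
ee_rot: [[-0.118, 0.993, -0.001], [0.993, 0.118, -0.001], [-0.0, -0.001, -1.0]]
force: [0.6, -2.1, -3.7]
width: 0.247
```

>>> send_rows([
  [0, 0, -3, 0, 0, 0],
  [0, 0, -5, 0, 0, 0],
  [0, 0, -6, 0, 0, 0],
  [0, 0, -6, 0, 0, 0],
])

```text
t: 7.68
position: [0.5699, 0.0766, 0.1322]
ee_rot: [[-0.118, 0.993, -0.0], [0.993, 0.118, -0.0], [-0.0, -0.0, -1.0]]
force: [0.1, -3.9, -1.4]
width: 0.253
```

```bash
python3 snap.py c
```

```text
wrist 204 0
scene 242 167
side 154 134
7.825 [0.56986792 0.07668427 0.13222781] yaw 96.7938003163744 [-0.17  0.56 -0.06  1.82  0.05  0.76 -0.13] [ 0.68907657 -4.53156757 -2.63768424] [-1.11166996  0.06185337  0.01878871] 21.14331757315028
```

View pics/side_c.png

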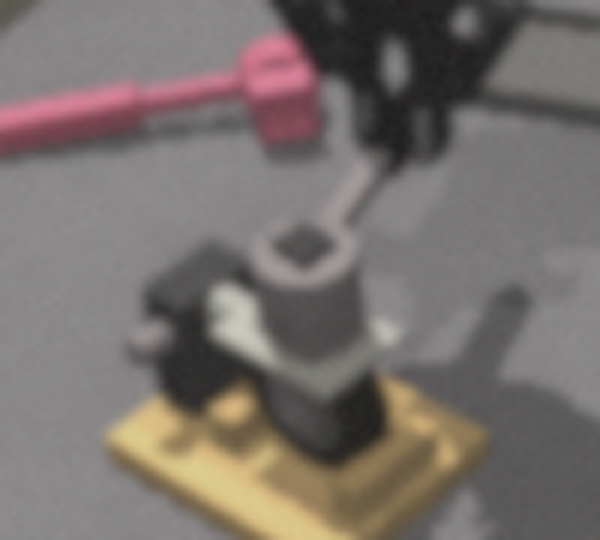

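The socket is seated, with the TCP at 0.132 m and light side forces. Next I work out the swing rows about the nut's axis.

```bash
cat > arc.py <<'E'
import numpy as np,sys
def rows(p0,psis,c=(.5564,.1901),L=.1149):
    a=np.radians(p0);o=-L*np.array([np.cos(a),np.sin(a)])
    out=[]
    for p in psis:
        b=np.radians(p);d=(-L*np.array([np.cos(b),np.sin(b)])-o)*1000
        out.append([round(d[0],1),round(d[1],1),0,0,0,round(p-p0,1)])
    print(out)
if __name__=='__main__':
    p0=float(sys.argv[1]);p1=float(sys.argv[2]);n=int(sys.argv[3])
    rows(p0,[p0+(p1-p0)*k/n for k in range(1,n+1)])
E
python3 arc.py 96.8 192.8 12; python3 arc.py 192.8 222.8 4
```

```text
[[np.float64(15.7), np.float64(3.0), 0, 0, 0, 8.0], [np.float64(30.9), np.float64(8.2), 0, 0, 0, 16.0], [np.float64(45.2), np.float64(15.4), 0, 0, 0, 24.0], [np.float64(58.4), np.float64(24.5), 0, 0, 0, 32.0], [np.float64(70.2), np.float64(35.4), 0, 0, 0, 40.0], [np.float64(80.3), np.float64(47.9), 0, 0, 0, 48.0], [np.float64(88.6), np.float64(61.6), 0, 0, 0, 56.0], [np.float64(94.9), np.float64(76.3), 0, 0, 0, 64.0], [np.float64(99.1), np.float64(91.8), 0, 0, 0, 72.0], [np.float64(101.1), np.float64(107.7), 0, 0, 0, 80.0], [np.float64(100.9), np.float64(123.7), 0, 0, 0, 88.0], [np.float64(98.4), np.float64(139.5), 0, 0, 0, 96.0]]
[[np.float64(-4.3), np.float64(14.4), 0, 0, 0, 7.5], [np.float64(-10.4), np.float64(28.1), 0, 0, 0, 15.0], [np.float64(-18.3), np.float64(40.9), 0, 0, 0, 22.5], [np.float64(-27.7), np.float64(52.6), 0, 0, 0, 30.0]]
```

>>> send_rows([
  [0, -1, 0, 0, 0, 0],
  [0, -1, 0, 0, 0, 0],
])

```text
t: 8.07
position: [0.5699, 0.0766, 0.1322]
ee_rot: [[-0.119, 0.993, -0.0], [0.993, 0.119, 0.001], [0.001, 0.0, -1.0]]
force: [-0.7, -2.4, -3.2]
width: 0.247
```

>>> send_rows([
  [7.9, 1.2, 0, 0, 0, 4],
  [15.7, 3, 0, 0, 0, 8],
  [23.4, 5.4, 0, 0, 0, 12],
  [30.9, 8.2, 0, 0, 0, 16],
])

```text
t: 8.57
position: [0.6014, 0.0839, 0.1323]
ee_rot: [[-0.389, 0.921, 0.0], [0.921, 0.389, -0.0], [-0.0, 0.0, -1.0]]
force: [0.1, -2.9, -3.4]
width: 0.25
```

```bash
cat > st.py <<'E'
from h import *
s=manip.read_state();p=s['position'];R=s['ee_rot'];F=s['force'];M=s['torque'];c=np.array([.5564,.1901])
r=p[:2]-c;psi=np.degrees(np.arctan2(R[1,0],R[0,0]))
ang=np.degrees(np.arctan2(-r[1],-r[0]))
print('t',round(s['t'],2),'p',p.round(4),'psi',psi.round(2),'radial ang',ang.round(2),'rad',np.linalg.norm(r).round(4),'q',s['joint_pos'].round(2),'F',F.round(1),'M',M.round(2))
print('axis torque on tool', (M[2]+r[0]*F[1]-r[1]*F[0]).round(2),'tilt',R[:,2].round(4))
E
python3 st.py
```

```text
t 8.57 p [0.6014 0.0839 0.1323] psi 112.9 radial ang 112.97 rad 0.1153 q [-0.12  0.61 -0.13  1.73  0.1   0.81  0.1 ] F [ 0.1 -2.9 -3.4] M [-0.79 -0.16 -0.06]
axis torque on tool -0.18 tilt [ 4.e-04 -3.e-04 -1.e+00]
```

```bash
sed -i 's/out.append(.*/out.append([float(round(d[0],1)),float(round(d[1],1)),0,0,0,float(round(p-p0,1))])/' arc.py; python3 arc.py 112.8 220.8 12;
```

```text
[[16.0, 8.3, 0, 0, 0, 9.0], [30.6, 18.9, 0, 0, 0, 18.0], [43.2, 31.8, 0, 0, 0, 27.0], [53.8, 46.4, 0, 0, 0, 36.0], [61.9, 62.5, 0, 0, 0, 45.0], [67.3, 79.7, 0, 0, 0, 54.0], [70.1, 97.5, 0, 0, 0, 63.0], [70.0, 115.5, 0, 0, 0, 72.0], [67.1, 133.3, 0, 0, 0, 81.0], [61.4, 150.4, 0, 0, 0, 90.0], [53.1, 166.5, 0, 0, 0, 99.0], [42.5, 181.0, 0, 0, 0, 108.0]]
```

>>> send_rows([
  [16.0, 8.3, 0, 0, 0, 9.0],
  [30.6, 18.9, 0, 0, 0, 18.0],
  [43.2, 31.8, 0, 0, 0, 27.0],
  [53.8, 46.4, 0, 0, 0, 36.0],
  [61.9, 62.5, 0, 0, 0, 45.0],
  [67.3, 79.7, 0, 0, 0, 54.0],
])

```text
t: 9.32
position: [0.669, 0.1643, 0.1323]
ee_rot: [[-0.975, 0.224, 0.001], [0.224, 0.975, 0.0], [-0.001, 0.001, -1.0]]
force: [2.1, -1.7, -5.6]
width: 0.246
```

```bash
python3 st.py; python3 arc.py 166.8 220.8 6;
```

```text
t 9.32 p [0.669  0.1643 0.1323] psi 167.06 radial ang 167.12 rad 0.1156 q [-0.08  0.75 -0.35  1.49  0.29  0.95  0.83] F [ 2.1 -1.7 -5.6] M [-0.26 -0.49  0.11]
axis torque on tool -0.03 tilt [ 1.1e-03  4.0e-04 -1.0e+00]
[[2.7, 17.8, 0, 0, 0, 9.0], [2.6, 35.9, 0, 0, 0, 18.0], [-0.3, 53.6, 0, 0, 0, 27.0], [-5.9, 70.8, 0, 0, 0, 36.0], [-14.2, 86.8, 0, 0, 0, 45.0], [-24.9, 101.3, 0, 0, 0, 54.0]]
```

>>> send_rows([
  [2.7, 17.8, 0, 0, 0, 9.0],
  [2.6, 35.9, 0, 0, 0, 18.0],
  [-0.3, 53.6, 0, 0, 0, 27.0],
  [-5.9, 70.8, 0, 0, 0, 36.0],
  [-14.2, 86.8, 0, 0, 0, 45.0],
  [-24.9, 101.3, 0, 0, 0, 54.0],
])

```text
t: 10.07
position: [0.6434, 0.266, 0.1322]
ee_rot: [[-0.754, -0.657, 0.001], [-0.657, 0.754, 0.001], [-0.001, 0.0, -1.0]]
force: [-0.7, -2.1, -4.5]
width: 0.246
```

```bash
python3 st.py; python3 snap.py d >/dev/null;  python3 arc.py 220.8 140.8 10
```

```text
t 10.07 p [0.6434 0.266  0.1322] psi -138.91 radial ang -138.91 rad 0.1155 q [-0.11  0.81 -0.57  1.46  0.47  1.01  1.5 ] F [-0.7 -2.1 -4.5] M [-0.4  -0.2   0.06]
axis torque on tool -0.07 tilt [ 6.e-04  7.e-04 -1.e+00]
[[9.6, -12.8, 0, 0, 0, -8.0], [17.3, -26.9, 0, 0, 0, -16.0], [23.0, -41.9, 0, 0, 0, -24.0], [26.6, -57.5, 0, 0, 0, -32.0], [27.9, -73.5, 0, 0, 0, -40.0], [27.0, -89.5, 0, 0, 0, -48.0], [23.9, -105.2, 0, 0, 0, -56.0], [18.6, -120.3, 0, 0, 0, -64.0], [11.3, -134.6, 0, 0, 0, -72.0], [2.1, -147.7, 0, 0, 0, -80.0]]
```

View pics/scene_d.png

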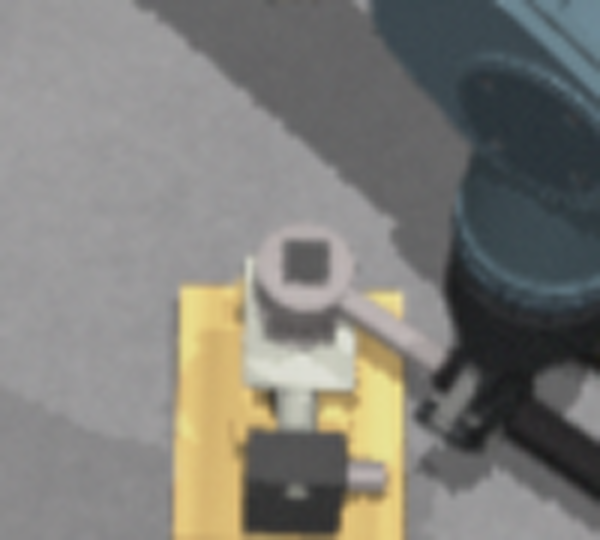

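View pics/side_d.png

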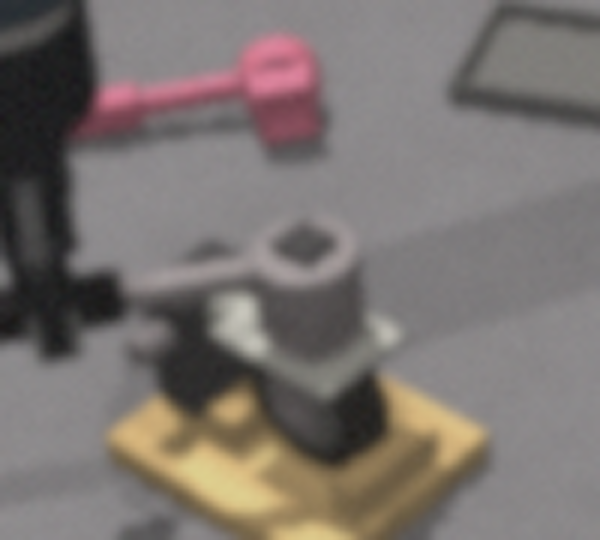

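>>> send_rows([
  [9.6, -12.8, 0, 0, 0, -8.0],
  [17.3, -26.9, 0, 0, 0, -16.0],
  [23.0, -41.9, 0, 0, 0, -24.0],
  [26.6, -57.5, 0, 0, 0, -32.0],
  [27.9, -73.5, 0, 0, 0, -40.0],
  [27.0, -89.5, 0, 0, 0, -48.0],
])

```text
t: 10.98
position: [0.6709, 0.175, 0.1324]
ee_rot: [[-0.991, 0.134, 0.001], [0.134, 0.991, 0.001], [-0.001, 0.001, -1.0]]
force: [-0.8, 0.1, -4.6]
width: 0.252
```

```bash
python3 st.py; python3 snap.py e >/dev/null;  python3 arc.py 172.8 124.8 8; python3 arc.py 124.8 84.8 10
```

```text
t 10.97 p [0.6709 0.175  0.1324] psi 172.29 radial ang 172.5 rad 0.1155 q [-0.08  0.76 -0.37  1.47  0.31  0.96  0.9 ] F [-0.8  0.1 -4.6] M [-0.15 -0.11  0.39]
axis torque on tool 0.39 tilt [ 8.e-04  1.e-03 -1.e+00]
[[-2.1, -11.8, 0, 0, 0, -6.0], [-5.5, -23.4, 0, 0, 0, -12.0], [-10.0, -34.5, 0, 0, 0, -18.0], [-15.7, -45.1, 0, 0, 0, -24.0], [-22.5, -55.1, 0, 0, 0, -30.0], [-30.2, -64.3, 0, 0, 0, -36.0], [-38.9, -72.6, 0, 0, 0, -42.0], [-48.4, -79.9, 0, 0, 0, -48.0]]
[[-6.7, -4.3, 0, 0, 0, -4.0], [-13.8, -8.2, 0, 0, 0, -8.0], [-21.0, -11.6, 0, 0, 0, -12.0], [-28.5, -14.4, 0, 0, 0, -16.0], [-36.2, -16.7, 0, 0, 0, -20.0], [-44.0, -18.5, 0, 0, 0, -24.0], [-52.0, -19.7, 0, 0, 0, -28.0], [-60.0, -20.4, 0, 0, 0, -32.0], [-68.0, -20.5, 0, 0, 0, -36.0], [-76.0, -20.1, 0, 0, 0, -40.0]]
```

View pics/scene_e.png

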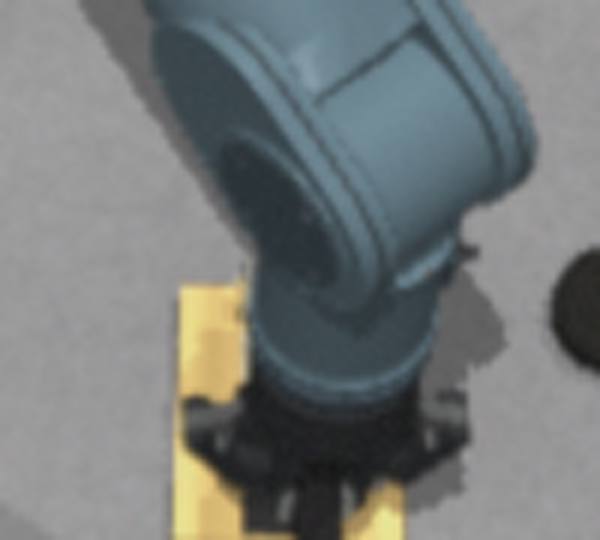

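>>> send_rows([
  [-2.1, -11.8, 0, 0, 0, -6.0],
  [-5.5, -23.4, 0, 0, 0, -12.0],
  [-10.0, -34.5, 0, 0, 0, -18.0],
  [-15.7, -45.1, 0, 0, 0, -24.0],
  [-22.5, -55.1, 0, 0, 0, -30.0],
  [-30.2, -64.3, 0, 0, 0, -36.0],
  [-38.9, -72.6, 0, 0, 0, -42.0],
  [-48.4, -79.9, 0, 0, 0, -48.0],
])

```text
t: 12.12
position: [0.6226, 0.0956, 0.1326]
ee_rot: [[-0.57, 0.822, 0.002], [0.822, 0.57, -0.0], [-0.001, 0.001, -1.0]]
force: [1.3, -1.5, -4.1]
width: 0.245
```

```bash
python3 st.py
```

```text
t 12.12 p [0.6226 0.0956 0.1326] psi 124.74 radial ang 125.0 rad 0.1153 q [-0.09  0.64 -0.18  1.67  0.15  0.84  0.26] F [ 1.3 -1.5 -4.1] M [-0.64 -0.48  0.26]
axis torque on tool 0.28 tilt [ 1.6e-03 -4.0e-04 -1.0e+00]
```

>>> send_rows([
  [-6.7, -4.3, 0, 0, 0, -4.0],
  [-13.8, -8.2, 0, 0, 0, -8.0],
  [-21.0, -11.6, 0, 0, 0, -12.0],
  [-28.5, -14.4, 0, 0, 0, -16.0],
])

```text
t: 12.62
position: [0.594, 0.0811, 0.1326]
ee_rot: [[-0.322, 0.947, 0.001], [0.947, 0.322, -0.001], [-0.001, 0.001, -1.0]]
force: [1.5, -3.1, -4.0]
width: 0.253
```

```bash
python3 st.py; python3 snap.py f; python3 arc.py 108.8 84.8 6;python3 arc.py 84.8 60.8 6;python3 arc.py 60.8 36.8 6;python3 arc.py 36.8 12.8 6
```

```text
t 12.62 p [0.594  0.0811 0.1326] psi 108.8 radial ang 109.03 rad 0.1153 q [-0.12  0.59 -0.12  1.76  0.09  0.8   0.04] F [ 1.5 -3.1 -4. ] M [-0.9  -0.42  0.2 ]
axis torque on tool 0.25 tilt [ 1.3e-03 -7.0e-04 -1.0e+00]
wrist 203 0
scene 242 167
side 154 134
12.775 [0.59412922 0.08124563 0.13263647] yaw 108.93767079905236 [-0.12  0.59 -0.12  1.76  0.09  0.8   0.04] [ 1.75034726 -3.39403188 -3.93411105] [-1.06728523 -0.48331891  0.10137419] 21.354952794575993
[[-7.7, -2.3, 0, 0, 0, -4.0], [-15.5, -4.1, 0, 0, 0, -8.0], [-23.4, -5.3, 0, 0, 0, -12.0], [-31.4, -6.0, 0, 0, 0, -16.0], [-39.4, -6.1, 0, 0, 0, -20.0], [-47.4, -5.7, 0, 0, 0, -24.0]]
[[-8.0, 1.0, 0, 0, 0, -4.0], [-15.8, 2.6, 0, 0, 0, -8.0], [-23.6, 4.7, 0, 0, 0, -12.0], [-31.1, 7.3, 0, 0, 0, -16.0], [-38.5, 10.5, 0, 0, 0, -20.0], [-45.6, 14.1, 0, 0, 0, -24.0]]
[[-6.9, 4.2, 0, 0, 0, -4.0], [-13.4, 8.8, 0, 0, 0, -8.0], [-19.6, 13.8, 0, 0, 0, -12.0], [-25.5, 19.3, 0, 0, 0, -16.0], [-30.9, 25.2, 0, 0, 0, -20.0], [-35.9, 31.5, 0, 0, 0, -24.0]]
[[-4.6, 6.6, 0, 0, 0, -4.0], [-8.7, 13.5, 0, 0, 0, -8.0], [-12.3, 20.6, 0, 0, 0, -12.0], [-15.4, 28.0, 0, 0, 0, -16.0], [-18.0, 35.6, 0, 0, 0, -20.0], [-20.0, 43.4, 0, 0, 0, -24.0]]
```

View pics/scene_f.png

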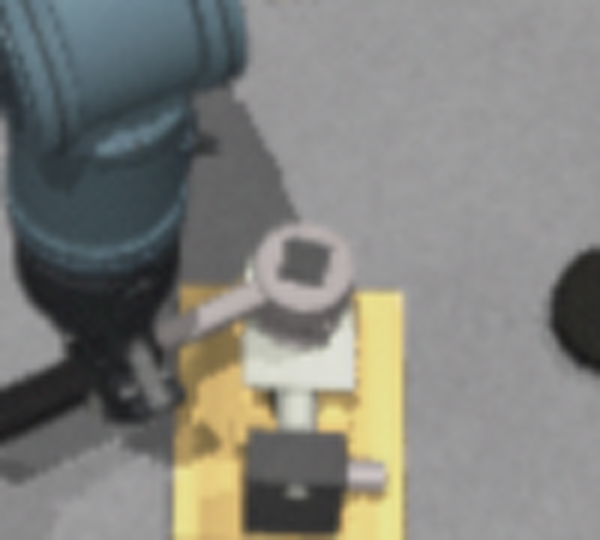

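>>> send_rows([
  [-7.7, -2.3, 0, 0, 0, -4.0],
  [-15.5, -4.1, 0, 0, 0, -8.0],
  [-23.4, -5.3, 0, 0, 0, -12.0],
])

```text
t: 13.15
position: [0.5705, 0.0758, 0.1324]
ee_rot: [[-0.119, 0.993, 0.001], [0.993, 0.119, -0.001], [-0.001, 0.001, -1.0]]
force: [1.0, -3.8, -3.1]
width: 0.245
```

```bash
python3 st.py; python3 arc.py 96.8 84.8 3;python3 arc.py 84.8 72.8 3;python3 arc.py 72.8 60.8 3;python3 arc.py 60.8 48.8 3;python3 arc.py 48.8 36.8 3;python3 arc.py 36.8 24.8 3
```

```text
t 13.15 p [0.5705 0.0758 0.1324] psi 96.81 radial ang 97.04 rad 0.1152 q [-0.16  0.56 -0.07  1.82  0.05  0.76 -0.14] F [ 1.  -3.8 -3.1] M [-1.04 -0.44  0.13]
axis torque on tool 0.18 tilt [ 7.e-04 -6.e-04 -1.e+00]
[[-8.0, -0.7, 0, 0, 0, -4.0], [-16.0, -0.8, 0, 0, 0, -8.0], [-24.0, -0.3, 0, 0, 0, -12.0]]
[[-8.0, 1.0, 0, 0, 0, -4.0], [-15.8, 2.6, 0, 0, 0, -8.0], [-23.6, 4.7, 0, 0, 0, -12.0]]
[[-7.6, 2.6, 0, 0, 0, -4.0], [-14.9, 5.8, 0, 0, 0, -8.0], [-22.1, 9.5, 0, 0, 0, -12.0]]
[[-6.9, 4.2, 0, 0, 0, -4.0], [-13.4, 8.8, 0, 0, 0, -8.0], [-19.6, 13.8, 0, 0, 0, -12.0]]
[[-5.8, 5.5, 0, 0, 0, -4.0], [-11.3, 11.4, 0, 0, 0, -8.0], [-16.3, 17.6, 0, 0, 0, -12.0]]
[[-4.6, 6.6, 0, 0, 0, -4.0], [-8.7, 13.5, 0, 0, 0, -8.0], [-12.3, 20.6, 0, 0, 0, -12.0]]
```

>>> send_rows([
  [-8.0, -0.7, 0, 0, 0, -4.0],
  [-16.0, -0.8, 0, 0, 0, -8.0],
  [-24.0, -0.3, 0, 0, 0, -12.0],
])

```text
t: 13.52
position: [0.5463, 0.0754, 0.1324]
ee_rot: [[0.091, 0.996, 0.0], [0.996, -0.091, -0.001], [-0.001, 0.0, -1.0]]
force: [0.9, -4.2, -3.5]
width: 0.248
```

```bash
python3 st.py
```

```text
t 13.53 p [0.5463 0.0754 0.1324] psi 84.8 radial ang 84.99 rad 0.1152 q [-0.2   0.52 -0.02  1.89  0.02  0.73 -0.32] F [ 0.9 -4.2 -3.5] M [-1.09 -0.28  0.11]
axis torque on tool 0.26 tilt [ 3.e-04 -8.e-04 -1.e+00]
```

>>> send_rows([
  [-8.0, 1.0, 0, 0, 0, -4.0],
  [-15.8, 2.6, 0, 0, 0, -8.0],
])

```text
t: 13.78
position: [0.5304, 0.078, 0.1324]
ee_rot: [[0.228, 0.974, 0.0], [0.974, -0.228, -0.001], [-0.001, 0.0, -1.0]]
force: [0.7, -4.6, -4.2]
width: 0.246
```

```bash
python3 st.py; python3 arc.py 76.8 64.8 3
```

```text
t 13.78 p [0.5304 0.078  0.1324] psi 76.8 radial ang 76.94 rad 0.1151 q [-0.24  0.5   0.01  1.93 -0.01  0.71 -0.45] F [ 0.7 -4.6 -4.2] M [-1.24 -0.17 -0.01]
axis torque on tool 0.19 tilt [ 0.e+00 -9.e-04 -1.e+00]
[[-7.7, 2.1, 0, 0, 0, -4.0], [-15.3, 4.7, 0, 0, 0, -8.0], [-22.7, 7.9, 0, 0, 0, -12.0]]
```

>>> send_rows([
  [-7.7, 2.1, 0, 0, 0, -4.0],
  [-15.3, 4.7, 0, 0, 0, -8.0],
  [-22.7, 7.9, 0, 0, 0, -12.0],
])

```text
t: 14.15
position: [0.5075, 0.0859, 0.1323]
ee_rot: [[0.426, 0.905, -0.0], [0.905, -0.426, -0.001], [-0.001, -0.0, -1.0]]
force: [1.4, -3.7, -3.3]
width: 0.245
```

```bash
python3 st.py; python3 arc.py 64.8 52.8 3; python3 arc.py 52.8 40.8 3;python3 arc.py 40.8 28.8 3;python3 arc.py 28.8 16.8 3;python3 arc.py 16.8 4.8 3
```

```text
t 14.15 p [0.5075 0.0859 0.1323] psi 64.79 radial ang 64.85 rad 0.1151 q [-0.31  0.47  0.06  1.98 -0.05  0.69 -0.65] F [ 1.4 -3.7 -3.3] M [-1.22 -0.18 -0.07]
axis torque on tool 0.25 tilt [-4.e-04 -9.e-04 -1.e+00]
[[-7.1, 3.7, 0, 0, 0, -4.0], [-14.0, 7.8, 0, 0, 0, -8.0], [-20.5, 12.4, 0, 0, 0, -12.0]]
[[-6.2, 5.1, 0, 0, 0, -4.0], [-12.1, 10.6, 0, 0, 0, -8.0], [-17.5, 16.4, 0, 0, 0, -12.0]]
[[-5.0, 6.3, 0, 0, 0, -4.0], [-9.6, 12.8, 0, 0, 0, -8.0], [-13.7, 19.7, 0, 0, 0, -12.0]]
[[-3.6, 7.2, 0, 0, 0, -4.0], [-6.7, 14.6, 0, 0, 0, -8.0], [-9.3, 22.1, 0, 0, 0, -12.0]]
[[-2.0, 7.8, 0, 0, 0, -4.0], [-3.6, 15.6, 0, 0, 0, -8.0], [-4.5, 23.6, 0, 0, 0, -12.0]]
```

>>> send_rows([
  [-7.1, 3.7, 0, 0, 0, -4.0],
  [-14.0, 7.8, 0, 0, 0, -8.0],
  [-20.5, 12.4, 0, 0, 0, -12.0],
])

```text
t: 14.52
position: [0.4868, 0.0985, 0.1323]
ee_rot: [[0.605, 0.796, -0.001], [0.796, -0.605, -0.001], [-0.001, -0.0, -1.0]]
force: [1.3, -4.7, -3.7]
width: 0.25
```

```bash
python3 st.py
```

```text
t 14.53 p [0.4868 0.0985 0.1323] psi 52.77 radial ang 52.8 rad 0.1151 q [-0.38  0.45  0.12  2.03 -0.08  0.67 -0.87] F [ 1.3 -4.7 -3.7] M [-1.22 -0.15 -0.07]
axis torque on tool 0.37 tilt [-8.e-04 -7.e-04 -1.e+00]
```

>>> send_rows([
  [-6.2, 5.1, 0, 0, 0, -4.0],
  [-12.1, 10.6, 0, 0, 0, -8.0],
])

```text
t: 14.78
position: [0.4751, 0.1088, 0.1324]
ee_rot: [[0.709, 0.705, 0.0], [0.705, -0.709, -0.001], [-0.001, 0.001, -1.0]]
force: [2.5, -6.4, -2.7]
width: 0.248
```

```bash
python3 st.py;  python3 arc.py 44.8 32.8 3;python3 arc.py 32.8 20.8 3;python3 arc.py 20.8 8.8 3
```

```text
t 14.78 p [0.4751 0.1088 0.1324] psi 44.83 radial ang 45.01 rad 0.115 q [-0.44  0.44  0.15  2.06 -0.1   0.66 -1.01] F [ 2.5 -6.4 -2.7] M [-1.66 -0.41  0.27]
axis torque on tool 0.99 tilt [ 0.     -0.0013 -1.    ]
[[-5.4, 5.9, 0, 0, 0, -4.0], [-10.5, 12.1, 0, 0, 0, -8.0], [-15.1, 18.7, 0, 0, 0, -12.0]]
[[-4.1, 6.9, 0, 0, 0, -4.0], [-7.7, 14.0, 0, 0, 0, -8.0], [-10.8, 21.4, 0, 0, 0, -12.0]]
[[-2.6, 7.6, 0, 0, 0, -4.0], [-4.6, 15.3, 0, 0, 0, -8.0], [-6.1, 23.2, 0, 0, 0, -12.0]]
```

>>> send_rows([
  [-2.8, 2.9, 0, 0, 0, -2.0],
  [-2.8, 2.9, 0, 0, 0, -2.0],
])

```text
t: 15.02
position: [0.4726, 0.1114, 0.1324]
ee_rot: [[0.732, 0.682, 0.0], [0.682, -0.732, -0.002], [-0.001, 0.002, -1.0]]
force: [1.5, -7.9, -4.1]
width: 0.249
```

```bash
python3 st.py
```

```text
t 15.03 p [0.4726 0.1114 0.1324] psi 42.97 radial ang 43.21 rad 0.1149 q [-0.45  0.43  0.16  2.06 -0.11  0.66 -1.05] F [ 1.5 -7.9 -4.1] M [-1.79 -0.4   0.4 ]
axis torque on tool 1.17 tilt [ 5.0e-04 -1.8e-03 -1.0e+00]
```

>>> send_rows([
  [0, 0, 0, 0, 0, 0],
])

```text
t: 15.15
position: [0.4726, 0.1114, 0.1324]
ee_rot: [[0.731, 0.682, 0.0], [0.682, -0.731, -0.002], [-0.001, 0.001, -1.0]]
force: [2.2, -7.9, -4.2]
width: 0.246
```

```bash
python3 st.py;python3 arc.py 42.8 36.8 3
```

```text
t 15.15 p [0.4726 0.1114 0.1324] psi 42.99 radial ang 43.23 rad 0.115 q [-0.45  0.43  0.16  2.06 -0.11  0.66 -1.05] F [ 2.2 -7.9 -4.2] M [-1.74 -0.36  0.4 ]
axis torque on tool 1.23 tilt [ 3.0e-04 -1.7e-03 -1.0e+00]
[[-2.7, 3.0, 0, 0, 0, -2.0], [-5.2, 6.1, 0, 0, 0, -4.0], [-7.7, 9.2, 0, 0, 0, -6.0]]
```

>>> send_rows([
  [-2.7, 3.0, 0, 0, 0, -2.0],
  [-4.0, 4.5, 0, 0, 0, -3.0],
  [-4.0, 4.5, 0, 0, 0, -3.0],
])

```text
t: 15.52
position: [0.4687, 0.1157, 0.1324]
ee_rot: [[0.766, 0.643, 0.0], [0.643, -0.766, -0.002], [-0.001, 0.002, -1.0]]
force: [2.0, -7.6, -3.2]
width: 0.247
```

```bash
python3 st.py;python3 arc.py 39.8 36.8 3
```

```text
t 15.53 p [0.4687 0.1157 0.1324] psi 40.0 radial ang 40.29 rad 0.115 q [-0.48  0.43  0.17  2.07 -0.11  0.65 -1.1 ] F [ 2.  -7.6 -3.2] M [-1.85 -0.45  0.54]
axis torque on tool 1.35 tilt [ 4.0e-04 -1.9e-03 -1.0e+00]
[[-1.3, 1.6, 0, 0, 0, -1.0], [-2.5, 3.1, 0, 0, 0, -2.0], [-3.7, 4.7, 0, 0, 0, -3.0]]
```

>>> send_rows([
  [-2.5, 3.1, 0, 0, 0, -2.0],
  [-2.5, 3.1, 0, 0, 0, -2.0],
])

```text
t: 15.78
position: [0.4663, 0.1187, 0.1324]
ee_rot: [[0.788, 0.616, 0.001], [0.616, -0.788, -0.002], [-0.001, 0.002, -1.0]]
force: [2.9, -8.7, -3.9]
width: 0.243
```

```bash
python3 st.py;python3 arc.py 37.8 34.8 3
```

```text
t 15.78 p [0.4663 0.1187 0.1324] psi 38.01 radial ang 38.37 rad 0.115 q [-0.49  0.43  0.18  2.07 -0.12  0.65 -1.14] F [ 2.9 -8.7 -3.9] M [-2.02 -0.49  0.52]
axis torque on tool 1.51 tilt [ 6.0e-04 -2.2e-03 -1.0e+00]
[[-1.2, 1.6, 0, 0, 0, -1.0], [-2.4, 3.2, 0, 0, 0, -2.0], [-3.6, 4.8, 0, 0, 0, -3.0]]
```

>>> send_rows([
  [0, 0, 0, 0, 0, 0],
])

```text
t: 15.9
position: [0.4663, 0.1187, 0.1324]
ee_rot: [[0.788, 0.616, 0.001], [0.616, -0.788, -0.002], [-0.001, 0.002, -1.0]]
force: [3.2, -7.8, -2.5]
width: 0.244
```

```bash
python3 st.py
```

```text
t 15.9 p [0.4663 0.1187 0.1324] psi 38.03 radial ang 38.39 rad 0.1149 q [-0.49  0.43  0.18  2.07 -0.12  0.65 -1.14] F [ 3.2 -7.8 -2.5] M [-2.   -0.46  0.62]
axis torque on tool 1.55 tilt [ 6.e-04 -2.e-03 -1.e+00]
```

>>> send_rows([
  [-2.4, 3.2, 0, 0, 0, -2.0],
  [-3.6, 4.8, 0, 0, 0, -3.0],
  [-3.6, 4.8, 0, 0, 0, -3.0],
  [-3.6, 4.8, 0, 0, 0, -3.0],
])

```text
t: 16.4
position: [0.4629, 0.1233, 0.1324]
ee_rot: [[0.819, 0.574, 0.001], [0.574, -0.819, -0.002], [-0.001, 0.002, -1.0]]
force: [3.7, -8.7, -4.0]
width: 0.245
```

```bash
python3 st.py; python3 arc.py 34.8 46.8 3;python3 snap.py g
```

```text
t 16.4 p [0.4629 0.1233 0.1324] psi 35.05 radial ang 35.54 rad 0.1149 q [-0.51  0.43  0.19  2.08 -0.13  0.65 -1.2 ] F [ 3.7 -8.7 -4. ] M [-2.16 -0.57  0.79]
axis torque on tool 1.86 tilt [ 8.0e-04 -2.4e-03 -1.0e+00]
[[4.8, -6.4, 0, 0, 0, 4.0], [10.0, -12.5, 0, 0, 0, 8.0], [15.7, -18.2, 0, 0, 0, 12.0]]
wrist 201 0
scene 242 167
side 154 134
16.55 [0.46283207 0.12328735 0.13238193] yaw 35.05480195646648 [-0.51  0.43  0.19  2.08 -0.13  0.65 -1.2 ] [ 3.41390657 -7.56194022 -3.54440096] [-2.18249011 -0.57982128  0.84870473] 20.738778288119374
```

View pics/scene_g.png

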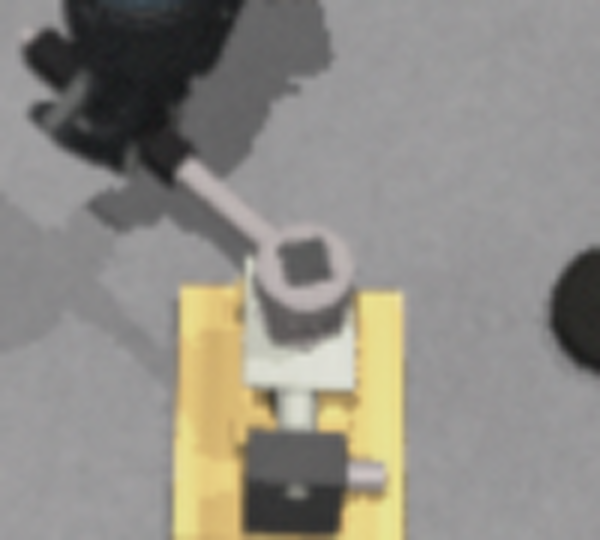

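View pics/side_g.png

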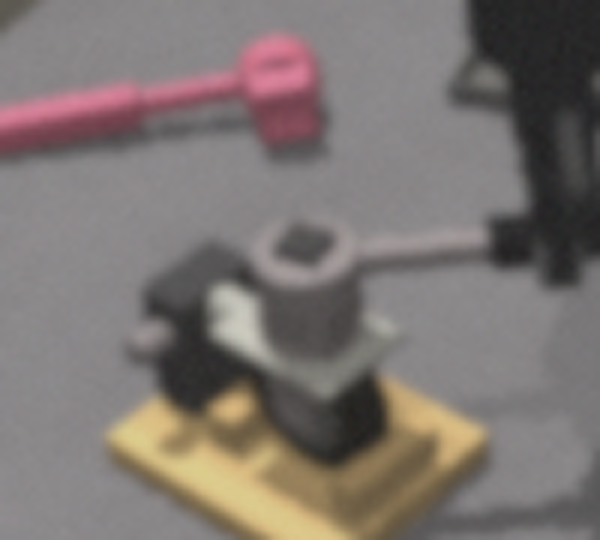

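```bash
python3 arc.py 34.8 60.8 6
```

```text
[[5.2, -6.9, 0, 0, 0, 4.3], [11.0, -13.5, 0, 0, 0, 8.7], [17.2, -19.5, 0, 0, 0, 13.0], [23.8, -25.1, 0, 0, 0, 17.3], [30.9, -30.2, 0, 0, 0, 21.7], [38.3, -34.7, 0, 0, 0, 26.0]]
```

>>> send_rows([
  [5.2, -6.9, 0, 0, 0, 4.3],
  [11.0, -13.5, 0, 0, 0, 8.7],
  [17.2, -19.5, 0, 0, 0, 13.0],
  [23.8, -25.1, 0, 0, 0, 17.3],
  [30.9, -30.2, 0, 0, 0, 21.7],
  [38.3, -34.7, 0, 0, 0, 26.0],
  [38.3, -34.7, 0, 0, 0, 26.0],
])

```text
t: 17.42
position: [0.5006, 0.0905, 0.1323]
ee_rot: [[0.487, 0.873, -0.0], [0.873, -0.487, 0.001], [0.001, -0.001, -1.0]]
force: [0.5, -2.6, -2.7]
width: 0.247
```

```bash
python3 st.py
```

```text
t 17.43 p [0.5006 0.0905 0.1323] psi 60.85 radial ang 60.75 rad 0.1141 q [-0.33  0.46  0.08  2.   -0.06  0.68 -0.72] F [ 0.5 -2.6 -2.7] M [-0.71  0.02 -0.17]
axis torque on tool 0.03 tilt [-3.e-04  8.e-04 -1.e+00]
```

>>> send_rows([
  [0, 0, 3, 0, 0, 0],
  [0, 0, 7, 0, 0, 0],
  [0, 0, 12, 0, 0, 0],
])

```text
t: 17.8
position: [0.5, 0.0904, 0.1446]
ee_rot: [[0.487, 0.873, -0.0], [0.873, -0.487, 0.0], [0.0, -0.0, -1.0]]
force: [0.3, -1.2, -4.6]
width: 0.248
```

```bash
python3 st.py
```

```text
t 17.8 p [0.5    0.0904 0.1446] psi 60.83 radial ang 60.51 rad 0.1145 q [-0.33  0.44  0.08  1.99 -0.06  0.71 -0.73] F [ 0.3 -1.2 -4.6] M [-0.15  0.11 -0.01]
axis torque on tool 0.09 tilt [-2.e-04  3.e-04 -1.e+00]
```

>>> send_rows([
  [0, 0, 6, 0, 0, 0],
  [0, 0, 14, 0, 0, 0],
  [0, 0, 24, 0, 0, 0],
  [0, 0, 31, 0, 0, 0],
  [0, 0, 31, 0, 0, 0],
])

```text
t: 18.42
position: [0.5008, 0.09, 0.176]
ee_rot: [[0.488, 0.873, 0.001], [0.873, -0.488, 0.0], [0.001, 0.001, -1.0]]
force: [0.5, 0.1, -4.7]
width: 0.248
```

```bash
python3 st.py; python3 snap.py i
```

```text
t 18.43 p [0.5008 0.09   0.176 ] psi 60.8 radial ang 60.93 rad 0.1145 q [-0.34  0.39  0.09  1.97 -0.05  0.78 -0.73] F [ 0.5  0.1 -4.7] M [-0.24  0.14 -0.02]
axis torque on tool 0.02 tilt [ 1.3e-03  4.0e-04 -1.0e+00]
wrist 203 0
scene 242 167
side 154 134
18.575 [0.50002449 0.08983145 0.17504147] yaw 60.800214134871695 [-0.34  0.39  0.09  1.98 -0.05  0.78 -0.73] [-0.33854827 -1.2019207  -3.80380621] [-0.18939919  0.1153082  -0.02318644] 20.738266074327203
```

View pics/side_i.png

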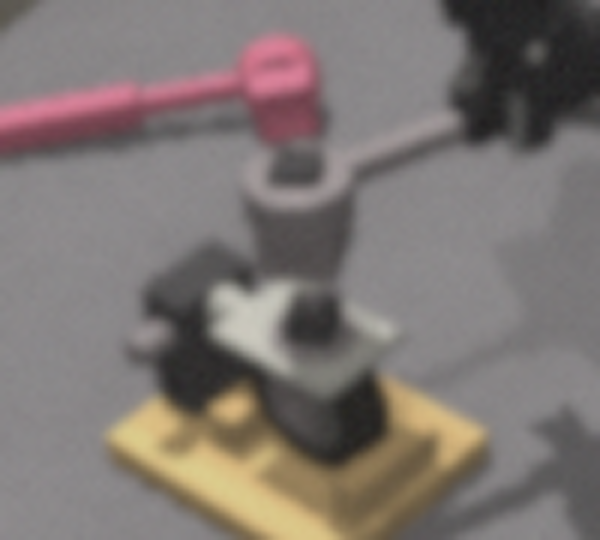

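View pics/wf_i.png

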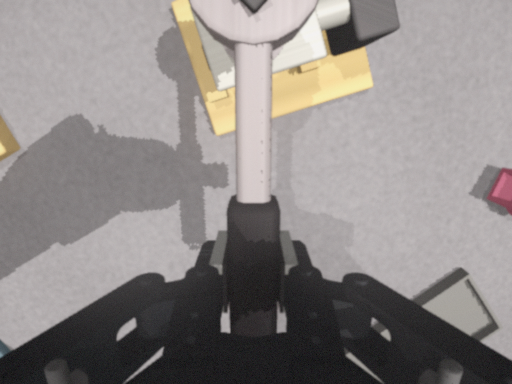

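>>> send_rows([
  [0, -20, 0, 0, 0, -3],
  [0, -55, 0, 0, 0, -10],
  [1, -90, 0, 0, 0, -17],
  [2, -130, 0, 0, 0, -24],
  [2, -170, 0, 0, 0, -31],
  [3, -210, 0, 0, 0, -38],
  [3, -250, 0, 0, 0, -45],
  [3.5, -290.3, 0, 0, 0, -49.9],
  [3.5, -290.3, -30, 0, 0, -49.9],
  [3.5, -290.3, -60, 0, 0, -49.9],
  [3.5, -290.3, -80, 0, 0, -49.9],
  [3.5, -290.3, -80, 0, 0, -49.9],
])

```text
t: 20.08
position: [0.5018, -0.201, 0.0939]
ee_rot: [[0.982, 0.187, -0.004], [0.187, -0.982, 0.001], [-0.004, -0.001, -1.0]]
force: [-1.3, 0.1, -4.3]
width: 0.242
```

```bash
python3 - <<'E'
from h import *
s=manip.read_state();p=s['position'];R=s['ee_rot'];a=np.arctan2(R[1,0],R[0,0]);print(s['t'],p,np.degrees(a),s['force'])
W=T(*(p[:2]+.1149*np.array([np.cos(a),np.sin(a)])),p[2]-.0357,a)
def rect(x0,x1,y0,y1,z): return np.array([[x0,y0,z],[x1,y0,z],[x1,y1,z],[x0,y1,z]])
Y=np.radians(10.6);M=T(.538,-.1929,0,Y)
an=np.linspace(0,6.28,40)
for n,(x0,y0,x1,y1,k) in dict(scene=(130,190,230,290,6),side=(215,100,325,180,6)).items():
    c=cam(n);im=cv2.resize(c['frame'][y0:y1,x0:x1],None,fx=k,fy=k,interpolation=cv2.INTER_CUBIC)
    for P,col in((tf(M,rect(-.135,.135,-.05,.05,.016)),(0,0,255)),(tf(W,rect(-.191,-.083,-.011,.011,.05)),(0,255,0)),(tf(W,np.c_[.025*np.cos(an),.025*np.sin(an),0*an+.0485]),(0,255,0))):
        cv2.polylines(im,[np.round((proj(c,P)-[x0,y0]+.5)*k-.5).astype(int)],True,col,1)
    cv2.imwrite(f'pics/ret_{n}.png',im)
E
```

```text
20.075 [ 0.50180291 -0.20103948  0.09386695] 10.770632682737915 [-1.25856673  0.1491109  -4.33623255]
```

View pics/ret_scene.png

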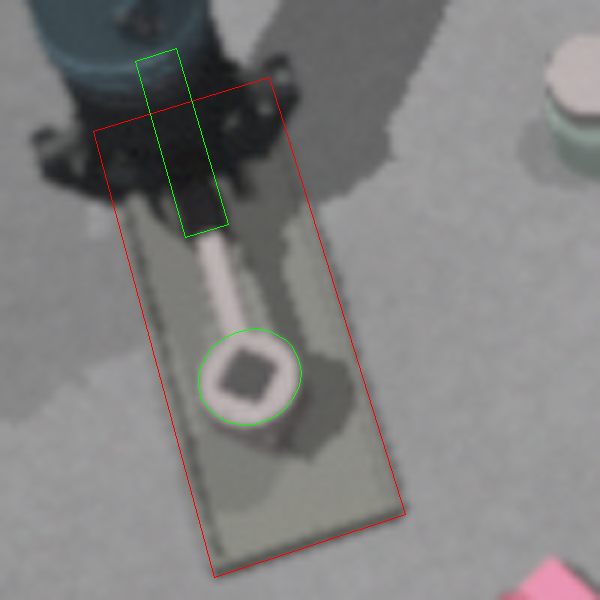

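View pics/ret_side.png

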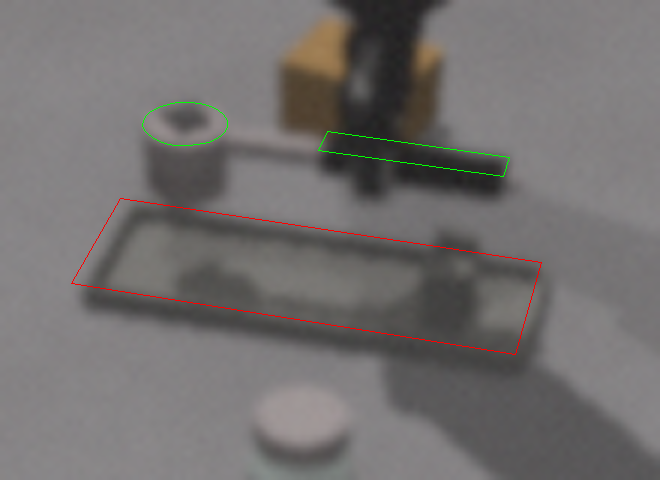

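```bash
python3 - <<'E'
from h import *
d=cam('side');s=cam('scene')
D=lambda x,y:(215+(x+.5)/6-.5,100+(y+.5)/6-.5)
q=np.array([plane(d,D(*p),.016)[:2] for p in [(82,293),(523,360),(548,272),(128,208)]]);print(q.round(4),q.mean(0),[np.linalg.norm(q[i]-q[i-1]).round(3) for i in range(4)])
st=manip.read_state();print(st['t'],st['position'],st['joint_velocities'].round(3))
E
```

```text
[[ 0.6509 -0.1128]
 [ 0.3901 -0.1653]
 [ 0.4071 -0.2579]
 [ 0.67   -0.2088]] [ 0.52953264 -0.18617635] [np.float64(0.098), np.float64(0.266), np.float64(0.094), np.float64(0.267)]
20.275 [ 0.50440106 -0.20108125  0.0963334 ] [-0.004 -0.005 -0.002  0.001 -0.003 -0.001 -0.001]
```

>>> send_rows([
  [0, 0, -15, 0, 0, 0],
  [0, 0, -30, 0, 0, 0],
  [0, 0, -30, 0, 0, 0],
])

```text
t: 20.65
position: [0.5024, -0.1998, 0.0636]
ee_rot: [[0.982, 0.189, -0.003], [0.189, -0.982, 0.001], [-0.003, -0.002, -1.0]]
force: [-0.1, 0.4, -4.3]
width: 0.247
```

```bash
python3 st.py; python3 snap.py j >/dev/null; python3 - <<'E'
from h import *
import pickle
c=pickle.load(open('side_j.pkl','rb'));crop(c['frame'],215,100,325,180,6,'j.png')
E
```

```text
t 20.65 p [ 0.5024 -0.1998  0.0636] psi 10.91 radial ang 82.12 rad 0.3936 q [ 0.08  0.64  0.28  1.95 -0.3   0.59 -0.82] F [-0.1  0.4 -4.3] M [-0.04  0.26 -0.04]
axis torque on tool -0.09 tilt [-0.0033  0.0011 -1.    ]Traceback (most recent call last):
  File "snap.py", line 6, in <module>
    p=proj(c,[.5564,.1909,.13])[0];x,y=[int(v) for v in p];x0=max(x-50,0);y0=max(y-45,0);crop(c['frame'],x0,y0,x0+100,y0+90,6,f'{n}_{k}.png');print(n,x0,y0)
                                                                                         ~~~~^^^^^^^^^^^^^^^^^^^^^^^^^^^^^^^^^^^^^^^^^^^^^^^^
  File "h.py", line 23, in crop
    cv2.imwrite('pics/'+name,cv2.resize(f[y0:y1,x0:x1],None,fx=k,fy=k,interpolation=cv2.INTER_CUBIC))
                             ~~~~~~~~~~^^^^^^^^^^^^^^^^^^^^^^^^^^^^^^^^^^^^^^^^^^^^^^^^^^^^^^^^^^^^^
cv2.error: OpenCV(4.12.0) /io/opencv/modules/imgproc/src/resize.cpp:4208: error: (-215:Assertion failed) !ssize.empty() in function 'resize'

Traceback (most recent call last):
FileNotFoundError: [Errno 2] No such file or directory: 'side_j.pkl'
```

```bash
python3 - <<'E'
from h import *
c=cam('side');crop(c['frame'],215,100,325,180,6,'j.png')
c=cam('wrist');cv2.imwrite('pics/wf_j.png',c['frame']);print(manip.read_state()['position'])
E
```

```text
[ 0.50387354 -0.20055351  0.06526701]
```

View pics/j.png

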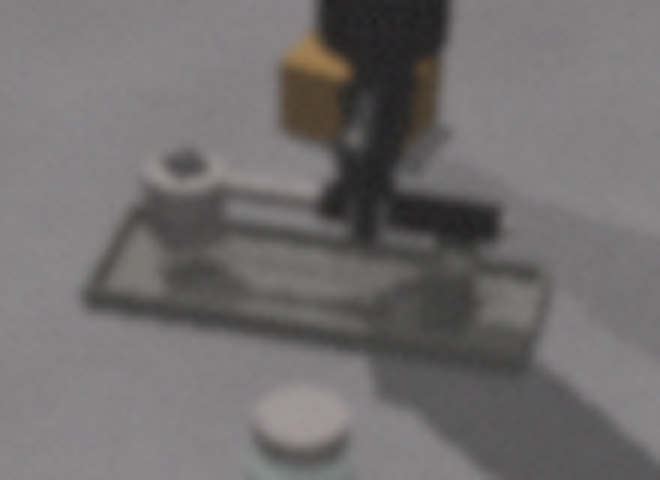

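View pics/wf_j.png

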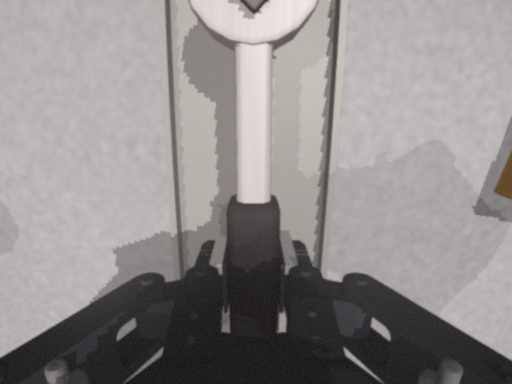

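>>> send_rows([
  [0, 0, -10, 0, 0, 0],
  [0, 0, -18, 0, 0, 0],
  [0, 0, -23, 0, 0, 0],
  [0, 0, -25, 0, 0, 0],
  [0, 0, -25, 0, 0, 0],
])

```text
t: 21.42
position: [0.5038, -0.2004, 0.0402]
ee_rot: [[0.982, 0.189, -0.0], [0.189, -0.982, -0.0], [-0.0, -0.0, -1.0]]
force: [0.5, 0.5, -4.0]
width: 0.248
```

```bash
python3 st.py
```

```text
t 21.43 p [ 0.5038 -0.2004  0.0402] psi 10.9 radial ang 82.33 rad 0.3941 q [ 0.1   0.68  0.26  1.95 -0.32  0.55 -0.81] F [ 0.5  0.5 -4. ] M [-0.07  0.2   0.04]
axis torque on tool 0.23 tilt [-1.e-04 -0.e+00 -1.e+00]
```

>>> send_rows([
  [0, 0, -0.5, 0, 0, 0],
  [0, 0, -1, 0, 0, 0],
  [0, 0, -1, 0, 0, 0],
])

```text
t: 21.8
position: [0.5041, -0.2005, 0.0398]
ee_rot: [[0.982, 0.189, 0.001], [0.189, -0.982, -0.0], [0.001, 0.0, -1.0]]
force: [-0.8, 0.1, 2.5]
width: 0.249
```

```bash
python3 st.py
```

```text
t 21.8 p [ 0.5041 -0.2005  0.0398] psi 10.9 radial ang 82.37 rad 0.3941 q [ 0.1   0.69  0.26  1.95 -0.32  0.55 -0.81] F [-0.8  0.1  2.5] M [ 0.07  0.56 -0.01]
axis torque on tool -0.34 tilt [ 6.e-04 -1.e-04 -1.e+00]
```

The wrench is on the tray floor, with the force reading swinging from -4 N to +2.5 N. Now I release and retreat upward.

>>> send_rows([
  [0, 0, 0, 0, 0, 0],
  [0, 0, 0, 0, 0, 0],
  [0, 0, 0, 0, 0, 0],
  [0, 0, 0, 0, 0, 0],
  [0, 0, 0, 0, 0, 0],
  [0, 0, 0, 0, 0, 0],
], gripper=70)

```text
t: 22.55
position: [0.5038, -0.2004, 0.0393]
ee_rot: [[0.982, 0.189, 0.0], [0.189, -0.982, -0.0], [-0.0, 0.0, -1.0]]
force: [0.2, -0.3, 0.2]
width: 0.816
```

>>> send_rows([
  [0, 0, 10, 0, 0, 0],
  [0, 0, 30, 0, 0, 0],
  [0, 0, 70, 0, 0, 0],
  [0, 0, 110, 0, 0, 0],
  [0, 0, 131, 0, 0, 0],
  [0, 0, 131, 0, 0, 0],
])

```text
t: 23.3
position: [0.505, -0.2008, 0.1723]
ee_rot: [[0.982, 0.189, 0.004], [0.189, -0.982, -0.001], [0.004, 0.002, -1.0]]
force: [0.2, 0.2, -0.4]
width: 0.819
```

```bash
python3 - <<'E'
from h import *
for n in ('wrist','scene','side'):
    c=cam(n);cv2.imwrite(f'pics/fin_{n}.png',c['frame'])
s=manip.read_state();print(s['t'],s['position'],s['force'])
E
```

```text
23.45 [ 0.50314167 -0.20009061  0.16953295] [ 0.32404865 -0.41832832  0.01181386]
```

View pics/fin_wrist.png

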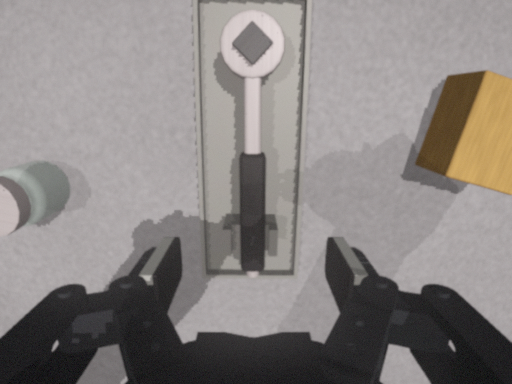

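View pics/fin_scene.png

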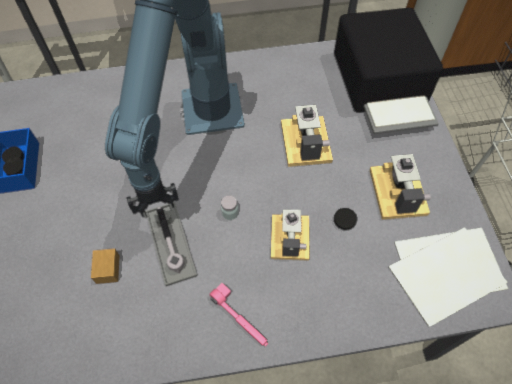

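View pics/fin_side.png

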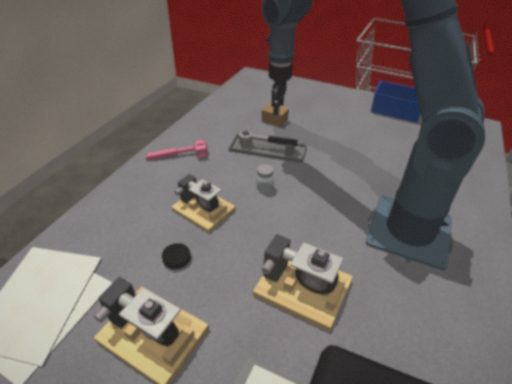

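The wrist picture shows the wrench lying level along the tray, with its head at (253,44) and its handle in the saddle. The carton, jar, wheel and castors are unchanged in the scene view.

```bash
python3 -c "
from station import manip
print(manip.hand_in())"
```

```text
the job is handed in; nothing more can be done
None
```

The nut on the smallest castor is tight, the steel wrench is back in its tray, and the job was handed in at about 23.5 s of the 72 s allowed.

- **Tightening:** I fitted the socket fully home, swung the wrench back about 124° counter-clockwise, then drove it clockwise through about 186°. The torque at the hand ran at about 0.25 N m, then climbed steadily at the stop to about 1.86 N m on the last reading. That is above the "about 1.5" asked for, by choice, and below the 2.5 limit; I then eased off and lifted. I judged the torque from the hand's force reading only. I did not measure the nut's angle separately, so the stop is known only by that rise.
- **Return:** The wrench went down onto the tray floor gently and was released there. The last pictures show it lying level in the saddle. I set it about 3 mm further towards the socket end of the tray than it first lay. My camera estimates of the tray's exact position along its length disagreed by about 8 mm.
- **Other things:** The carton, spare wheel and jar look unmoved in the last pictures. The wrist force readings stayed below about 10 N throughout.

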